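# Change the cartridge of the portable gas stove and lock it

### The job

The portable table stove needs a fresh gas cartridge: take the spent orange one out of the bay and put it on the worktop clear of the stove, then lay the fresh blue one, which is standing on the worktop, gently down on its side (never let it drop or topple over), let go, and take it again across its middle so that it goes into the bay level, valve collar to the front and notch up. Shut the cover fully, and only then press the red lever down until it snaps over and stays down, pushing the cartridge home. Leave everything else where it stands.

Things in the scene. Friction and masses are not known exactly. Their poses are not given: they have to be found in the camera images.
- stove: portable gas stove, cream, fixed, 190 (x) x 270 (y) mm; origin under its centre at worktop level, front faces -x, z up. Deck at 40 mm; burner and trivet (79 mm high) centred at y = +56 mm. In front of the bay a housing (x -95 to -58, y -132 to -38 mm) rises to 92 mm
- connector (a point): middle of the plate that closes the bay's front: stove frame x -58, y -85, z 49 mm; axes as the stove's. A 4 mm wide key stands 6 mm out of it toward the bay, 19 mm above this point; the lever pushes the cartridge forward until its collar meets the plate and the key enters the notch
- bay (a point): where the middle (56 mm from the base) of the cartridge is when home, on the bay's axis, 49 mm above the worktop; axes as the stove's. The bay is open above, 67 mm wide, 127 mm long, floor at 19 mm; beside it the deck is 40 mm high. Set the cartridge in with its middle 6 to 12 mm behind (+x) this point (collar clear of the key); the lever does the rest
- cover (a joint): cover of the bay, hinged at its rear end, cream shell 144 mm long and 92 mm wide; 0 = shut (top at 93 mm, level with the housing), 1.57 = upright, up to 1.75 rad = leaning back; a stiff hinge, stays where it is left (about 1 N at the free edge)
- cover_hinge (a point): on the cover's hinge axis (stove frame x +87, y -85, z 62 mm); the axis is the stove's y; its axes turn with the cover (x to the rear, z out of the cover's top). The top face is the plane z = +31 mm
- cover_edge (a point): middle of the cover's free edge, on its top face, 141 mm from the hinge line and 31 mm outward of it
- lever (a joint): red-tipped locking lever on the front of the housing; 0 = up (slanting up to the front), 1.0 rad = fully down. Over-centre: it resists with up to about 8 N at the tip, springs back up if let go early, and snaps down past about 0.6
- lever_tip (a point): top of the red tip (28 mm wide, 16 mm deep) of the lever, 42 mm from its pivot (stove frame x -96, y -85, z 62 mm); falls from 84 to about 44 mm when pressed
- fresh: fresh blue gas cartridge, steel can, 61 mm across, 112 mm long, about 250 g, with a white band. Origin: centre of its flat base; z along it toward the valve. Straight side 0 to 90 mm, then a shoulder up to the valve collar (ring 42 mm across). Twelve faint flats, so it does not roll by itself; +x is the middle of one. Stands upright, notch (+x) roughly away from the robot
- fresh_mid (a point): on the fresh cartridge's axis, 56 mm from its base
- fresh_collar (a point): on its axis at the collar's end, 112 mm from the base
- fresh_notch (a point): the notch, 14 mm wide, in the fresh cartridge's collar, 18 mm off the axis toward its +x; a white stripe runs down the can below it
- spent: spent orange gas cartridge, steel can, 61 mm across, 112 mm long, about 120 g, with a white band. Origin: centre of its flat base; z along it toward the valve. Straight side 0 to 90 mm, then a shoulder up to the valve collar (ring 42 mm across). Twelve faint flats, so it does not roll by itself; +x is the middle of one. Lies in the bay, base to the rear
- spent_mid (a point): on the spent cartridge's axis, 56 mm from its base
- rice_paddle: bystander: wooden rice paddle, 183 x 104 x 5 mm, lying flat; origin under its centre
- tongs: bystander: steel spring tongs, 90 x 152 x 13 mm, lying flat; origin under their centre
There are look-alikes about, which are no part of the job. Leave any turquoise or yellow look-alike of the fresh alone.

How it is judged:
By the outcome, as a careful person would: the job done as asked, in the order asked, and still so for the second after the job is handed in, with the robot touching nothing.
It also fails if it takes over 72 s, if anything falls off the work surface, if the arm or the gripper's body presses on something with over 40 N, if the wrist force passes 120 N, or if a joint passes its speed limit or range.

### The arm

A 6-joint arm with a two-finger parallel gripper is mounted at the origin on a cart in front of the work surface, level with it; the furniture and walls round the work are solid. World frame = base frame: x ahead of the robot, y to its left, z up, the work surface at z = 0. Lengths are in m, angles in rad, forces in N, time in s.
With the tool pointing down it reaches from about 0.35 to 0.85 m from the base axis. Payload 8.1 kg.
Tool frame: the origin (TCP) lies between the finger pads; the fingertips stand 25 mm ahead of it and the grasp point (between the pads) lies 6 mm ahead of it; z points along the fingers, y is the line along which they close (so a half turn about z gives the same grasp; the last joint's range is limited). The gripper opens to 93 mm and grips with 3 to 60 N. Pads are 15 mm wide; open, the fingers measure 128 mm over their backs; the gripper's body (75 mm by 188 mm) begins 65 mm behind the grasp point.
Start: joints at [-1.24, 0.13, 1.488, -0, 1.523, -0.085], TCP at [0.242, -0.549, 0.244] pointing down, gripper open.
Joint ranges: [-2.96, 2.96], [-0.89, 2.26], [0.02, 2.5], [-1.34, 4.48], [0, 2.73], [-2.66, 2.66]. Speed limits (rad/s): [2.39, 2.39, 2.79, 3.14, 3.14, 3.14].

### API

Orientations are given as a rotation vector (axis times angle).
In Python, from plant import robot gives the robot as it stands.
- The arm moves only by the tool arm_command, never from a script. Its argument "increments" is text: rows parted by semicolons, each of 5 numbers parted by spaces: the closure, from 0 (fully open) to 1 (shut), then the shift along the tool's x, y, z in mm, then the turn about the tool's z in rad. A call has 1 to 5 rows; each row is the pose to reach, as a shift and turn from the pose commanded when the call began, along the tool's axes at that moment; what a row does not reach only later rows make up. A row lasts 1/10 s, in which the tool goes at most 50 mm and 8.59 degrees, less where a joint would pass 70% of its speed; a pose out of reach is approached as far as the arm can. A call with a gripper value outside its range is refused whole. The fingers move at their own pace and stop on an object; "grip_force" is the grip in N (left out, the last holds). Time passes only in rows, so rows that repeat a pose let the fingers close. It gives the time, the measured TCP pose, the force, the opening and the grip force at its end, in the units of the state.
- robot.read_state(): the state, without advancing time (a new reading comes with each control period).
- robot.read_camera(name): name is "side" or "top"; returns the picture (480x640x3 uint8, blue, green, red); there is no depth.
- robot.camera_model(name): a dict with "fx", "fy", "cx", "cy" (pixels), "eye" and "rotation" of the camera in the world. Camera axes: x right, y down, z forward; pixel columns grow to the right and rows downward; lengths in m; the calibration is good to about 2 mm. A picture is of the moment at which its call begins. camera_model takes no time and is no camera call.
- robot.close_job(): hands the job in; it is judged then, once.
The state is a dict: "t": time; "q": joint angles; "dq": joint speeds; "joint_torque": joint torques, N m; "tool_pos": TCP position; "orientation": TCP orientation; "force": force on the tool from outside, world axes, zero at the start; "wrist_torque": the same for the moment, N m; "opening": finger opening in m; "gripper_force": force on a finger pad.
Only numpy, scipy, OpenCV 4.12 (cv2) and the standard library are available. Lean on these libraries where they do the work, as an engineer would, in place of code of your own. Each camera call takes 0.05 s, during which the arm holds its last target. There are 200 camera calls.

## Working session

There is one attempt and no reset: what is moved stays moved. The work goes in short steps, Python scripts to look and compute and a tool call to move; the robot and the scene stay as the last step left them, time stands still between calls to the robot, and variables do not carry over. Pictures are saved under pics/ and viewed, at most 10 in all, crops included, and the job is handed in when it is done.

Besides the shell and the picture viewer there is one more tool, called after "Call:" in YAML: its name, and indented under it one key for each argument. arm_command: Moves the arm, as the interface text tells. Its arguments: {"type":"object","properties":{"increments":{"type":"string"},"grip_force":{"type":"number"}},"required":["increments"]}

```bash
mkdir -p pics; ls; cat > h.py <<'E'
import numpy as np, cv2
from plant import robot
def ray(n,u,v):
    m=robot.camera_model(n);d=np.array(m['rotation'])@np.array([(u-m['cx'])/m['fx'],(v-m['cy'])/m['fy'],1]);return np.array(m['eye']),d
def atz(n,u,v,z):
    e,d=ray(n,u,v);return e+d*(z-e[2])/d[2]
def proj(n,p):
    m=robot.camera_model(n);c=np.array(m['rotation']).T@(np.array(p)-np.array(m['eye']));return np.array([m['cx']+m['fx']*c[0]/c[2],m['cy']+m['fy']*c[1]/c[2]])
E
python3 - <<'E'
from h import *
for n in('top','side'):
    cv2.imwrite(f'pics/{n}0.png',robot.read_camera(n)); m=robot.camera_model(n); print(n,m)
print(robot.read_state())
E
```

```text
pics
top {'fx': 583.4232603201792, 'fy': 583.4232603201792, 'cx': 321.33168380968607, 'cy': 237.59190101110713, 'eye': array([ 0.19782187, -0.08373991,  1.73842029]), 'rotation': array([-2.15333188,  2.09324549, -0.21167293])}
side {'fx': 615.6151661271114, 'fy': 615.6151661271114, 'cx': 323.4831860816637, 'cy': 252.9093300160351, 'eye': array([0.48079582, 1.57681551, 0.91814542]), 'rotation': array([ 0.05813508, -2.66896785,  1.64394989])}
{'t': 0.1, 'q': array([-1.24037124e+00,  1.31084673e-01,  1.48917000e+00, -3.90851650e-07,
        1.52299625e+00, -8.53704047e-02]), 'dq': array([ 1.77599447e-04, -9.97685931e-04, -2.30074583e-03,  2.63446219e-04,
       -8.52479601e-04,  8.51588093e-05]), 'joint_torque': array([ 2.82576329e-03, -5.61342144e+01, -4.93094087e+01,  7.68840057e-02,
        2.92166183e-02, -3.31645708e-05]), 'tool_pos': array([ 0.24223371, -0.54841349,  0.2426931 ]), 'orientation': array([-3.07233433e+00, -6.48095637e-01,  3.18803173e-04]), 'force': array([-0.88154952, -1.05791962, -0.63015224]), 'wrist_torque': array([-0.04268138, -0.01891025,  0.00283134]), 'gripper_force': 0.0, 'opening': 0.09323765728008925}
```

```bash
sed -i 's/^import numpy.*/&\nfrom scipy.spatial.transform import Rotation as R/; s/np.array(m\[.rotation.\])/R.from_rotvec(m["rotation"]).as_matrix()/g' h.py; sed -i 's/c=R.from_rotvec(m\["rotation"\]).as_matrix().T/c=R.from_rotvec(m["rotation"]).as_matrix().T/' h.py; python3 -c "
from h import *
print(proj('top',[.6,0,0]),proj('side',[.6,0,0]),atz('top',320,240,0))"
```

```text
[292.26402004 216.23042312] [290.55111422 288.96376611] [ 0.52856212 -0.08678287  0.        ]
```

View pics/top0.png

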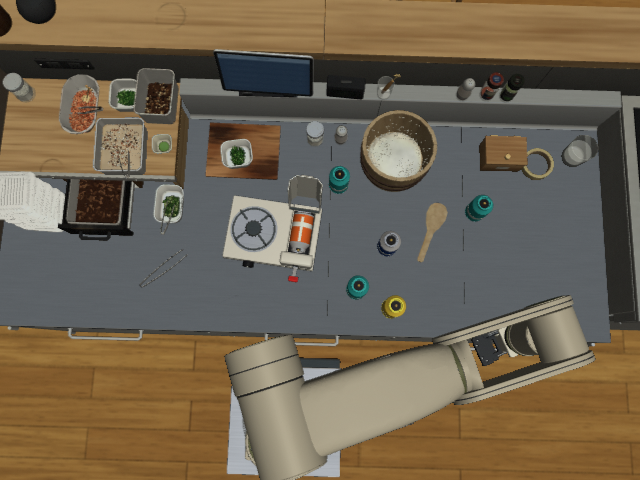

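View pics/side0.png

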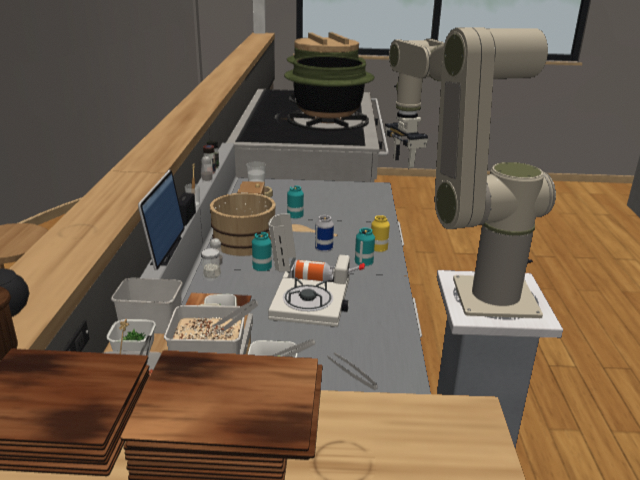

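The top view shows the candidates: blue at (389,243), turquoise at (340,179), (480,207) and (358,287), yellow at (395,307). The fresh one is the blue can at (389,243). In the stove, the spent can is at (301,232), the lever's red tip at (293,278) and the upright cover at (305,190). I'll check these in a close crop.

```bash
python3 - <<'E'
from h import *
a=cv2.imread('pics/top0.png')[165:315,215:415]
cv2.imwrite('pics/c1.png',cv2.resize(a,(800,600),interpolation=cv2.INTER_CUBIC))
a=cv2.imread('pics/side0.png')[205:325,250:410]
cv2.imwrite('pics/c2.png',cv2.resize(a,(800,600),interpolation=cv2.INTER_CUBIC))
E
```

```text
(no output)
```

View pics/c1.png

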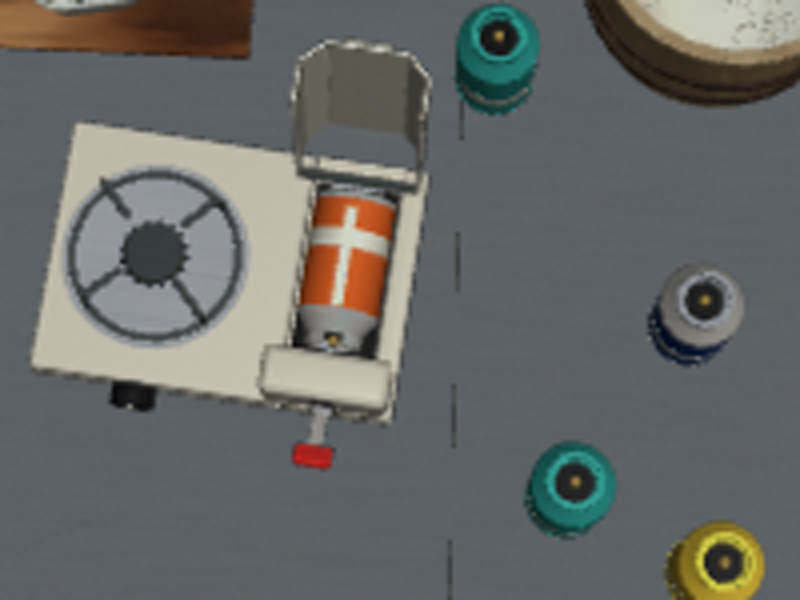

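View pics/c2.png

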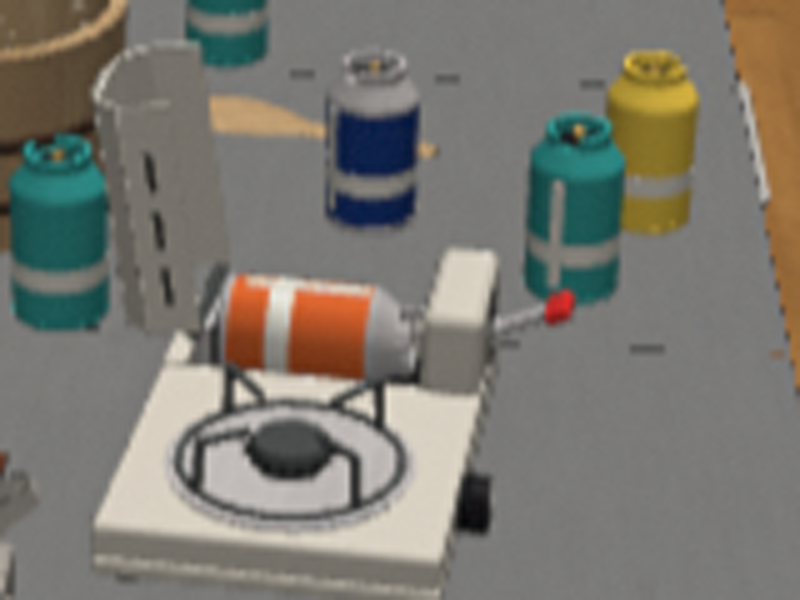

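The crops confirm the choice: the blue can with a grey shoulder, its stripe on the far (+x) side at side-crop (331,150). The cover is upright, the lever is up, and the spent can's collar points to the front. Next I'll fit the poses from both views.

```bash
python3 - <<'E'
from h import *
from scipy.optimize import least_squares as LS
T=lambda x,y:('top',215+(x+.5)/4-.5,165+(y+.5)/4-.5)
S=lambda x,y:('side',250+(x+.5)/5-.5,205+(y+.5)/5-.5)
obs=[(T(80,123),(95,135,40)),(T(32,367),(-95,135,40)),(T(155,253),(0,56,60)),
 (T(313,445),(-132,-85,84)),(T(263,345),(-58,-38,92)),(T(391,363),(-58,-132,92)),(S(95,548),(95,135,40)),(S(560,292),(-132,-85,84)),(S(445,575),(-95,135,40))]
def W(p,q):
    c,s=np.cos(p[2]),np.sin(p[2]);q=np.array(q)/1e3
    return [p[0]+c*q[0]-s*q[1],p[1]+s*q[0]+c*q[1],q[2]]
f=lambda p:np.concatenate([proj(o[0],W(p,m))-np.array(o[1:]) for o,m in obs])
r=LS(f,[.53,0,0],loss='soft_l1');print('stove',r.x,np.degrees(r.x[2]));print(f(r.x).reshape(-1,2).round(1))
p=r.x
for n,q in dict(bay=(-2,-85,49),lever=(-134,-85,84),edge=(118,-85,203)).items(): print(n,np.round(W(p,q),4),[((proj(c,W(p,q))-o)*k).round() for c,o,k in(('top',(215,165),4),('side',(250,205),5))])
# spent: collar end / base edges, top stripe
e=[atz(*T(352,208),.080),atz(*T(337,303),.080)];print('spent stripe ends',e)
for i in e:
    d=i[:2]-p[:2];c,s=np.cos(p[2]),np.sin(p[2]);print('stoveframe',c*d[0]+s*d[1],-s*d[0]+c*d[1])
print('spent base/shoulder edge', [ (np.array([[np.cos(p[2]),np.sin(p[2])],[-np.sin(p[2]),np.cos(p[2])]])@(atz(*T(*q),.080)[:2]-p[:2])).round(4) for q in ((358,187),(340,312))])
# cans
print('fresh top',atz(*T(706,298),.112))
g=lambda x:np.concatenate([proj('top',[x[0],x[1],.112])-T(706,298)[1:],proj('side',[x[0],x[1],.112])-S(376,62)[1:]])
r=LS(g,[.5,-.3]);print('fresh',r.x,g(r.x)); fr=r.x
print('side can edges', [proj('side',[fr[0]+dx,fr[1],.04])*5-np.array([1250,1025]) for dx in(-.0305,0,.0305)])
for k,z in((140,.07),(195,.03)):
  for a in np.radians([-40,-30,-20,-10,0,10,20]): print(z,round(np.degrees(a)),((proj('side',[fr[0]+.0305*np.cos(a),fr[1]+.0305*np.sin(a),z])-(250,205))*5).round(),end=' ')
  print()
for n,q,z in(('turqF',(576,482),.112),('yel',(725,562),.112),('turqR',(499,36),.112)): print(n,atz(*T(*q),z))
print('turq2',atz('top',484,203,.112),'paddle',atz('top',421,260,0),atz('top',437,205,0),atz('top',446,212,0))
print(atz('top',600,320,0),atz('top',470,320,0))
E
```

```text
stove [ 0.53868297  0.05563058 -0.11933404] -6.83733666376344
[[-1.7  0.2]
 [-1.   1. ]
 [-0.5  0.8]
 [ 0.2  3.1]
 [ 0.4 -0.2]
 [ 0.8  0.1]
 [-1.4 -5.4]
 [-1.3  1.2]
 [-1.  -3.6]]
bay [ 0.5266 -0.0285  0.049 ] [array([341., 288.]), array([330., 329.])]
lever [ 0.3955 -0.0128  0.084 ] [array([312., 458.]), array([555., 296.])]
edge [ 0.6457 -0.0428  0.203 ] [array([362.,  74.]), array([129.,  74.])]
spent stripe ends [array([ 0.58120522, -0.03407738,  0.08      ]), array([ 0.51045642, -0.02560091,  0.08      ])]
stoveframe 0.052899659868314686 -0.08400765301832838
stoveframe -0.018355115133438724 -0.08401418063585676
spent base/shoulder edge [array([ 0.0691, -0.0859]), array([-0.0246, -0.0872])]
fresh top [ 0.5156787  -0.28855799  0.112     ]
fresh [ 0.51274962 -0.28816631] [-0.14244215  1.00825001 -1.13596501 -0.41162967]
side can edges [array([411.15823685, 158.36368477]), array([365.62755896, 156.78909873]), array([320.11572427, 155.21516435])]
0.07 -40 [333. 103.] 0.07 -30 [328. 105.] 0.07 -20 [324. 108.] 0.07 -10 [322. 111.] 0.07 0 [321. 114.] 0.07 10 [321. 118.] 0.07 20 [323. 121.] 
0.03 -40 [332. 157.] 0.03 -30 [327. 159.] 0.03 -20 [323. 162.] 0.03 -10 [321. 165.] 0.03 0 [320. 169.] 0.03 10 [320. 172.] 0.03 20 [322. 175.] 
turqF [ 0.38196113 -0.19817018  0.112     ]
yel [ 0.32913544 -0.30262758  0.112     ]
turqR [ 0.70493821 -0.13734619  0.112     ]
turq2 [ 0.62949033 -0.55583446  0.112     ] paddle [ 0.47603596 -0.39318335  0.        ] [ 0.6485553  -0.44333682  0.        ] [ 0.62724355 -0.47075797  0.        ]
[ 0.31123603 -0.92408251  0.        ] [ 0.30045499 -0.53753036  0.        ]
```

```bash
cat >> h.py <<'E'
def W(p,q):
    c,s=np.cos(p[2]),np.sin(p[2]);q=np.array(q)/1e3
    return np.array([p[0]+c*q[0]-s*q[1],p[1]+s*q[0]+c*q[1],q[2]])
def inv(p,w):
    c,s=np.cos(p[2]),np.sin(p[2]);d=np.array(w)[:2]-p[:2];return np.array([c*d[0]+s*d[1],-s*d[0]+c*d[1]])*1e3
E
python3 - <<'E'
from h import *
from scipy.optimize import least_squares as LS
T=lambda x,y:('top',215+(x+.5)/4-.5,165+(y+.5)/4-.5)
S=lambda x,y:('side',250+(x+.5)/5-.5,205+(y+.5)/5-.5)
obs=[(T(80,123),(95,135,20)),(T(32,367),(-95,135,20)),(T(155,253),(0,56,60)),
 (T(313,456),(-132,-85,82)),(T(263,345),(-58,-38,92)),(T(391,363),(-58,-132,92)),(S(95,548),(95,135,20)),(S(560,305),(-132,-85,78)),(S(445,575),(-95,135,20)),
 (S(430,335),(-58,-38,75)),(S(500,262),(-95,-132,92)),(S(345,340),(9,-85,49))][:11]
f=lambda p:np.concatenate([proj(o[0],W(p,m))-np.array(o[1:]) for o,m in obs])
r=LS(f,[.53,0,0],loss='soft_l1');print('stove',r.x);print(f(r.x).reshape(-1,2).round(1)); np.save('stove.npy',r.x)
a=cv2.imread('pics/side0.png');b=cv2.imread('pics/top0.png')
s=cv2.resize(a[210:255,310:340],(400,600),interpolation=cv2.INTER_NEAREST);t=cv2.resize(b[222:267,372:402],(400,600),interpolation=cv2.INTER_NEAREST)
cv2.imwrite('pics/c3.png',np.hstack([s,t]))
for v in(226,232,247): print(v,a[v,310:340,0].tolist())
for v in(226,232): print(v,a[v,310:340,2].tolist())
E
```

```text
stove [ 0.53863656  0.05478903 -0.13060752]
[[-0.   1.5]
 [ 0.1  1.6]
 [-0.2  0.6]
 [-0.1  0.7]
 [ 0.4 -0. ]
 [ 0.8  0.6]
 [-1.7  0.5]
 [-1.1  0.6]
 [-1.8  2.7]
 [-2.6  0.6]
 [ 0.4 -3.4]]
226 [120, 121, 120, 119, 117, 88, 117, 110, 100, 112, 116, 125, 131, 137, 140, 142, 141, 137, 140, 139, 133, 120, 100, 87, 119, 122, 122, 121, 120, 120]
232 [112, 117, 112, 117, 114, 89, 96, 74, 66, 69, 70, 73, 74, 72, 72, 75, 74, 73, 71, 71, 67, 64, 63, 93, 120, 122, 121, 122, 121, 121]
247 [120, 121, 121, 121, 117, 74, 70, 65, 70, 70, 72, 73, 74, 73, 74, 74, 73, 71, 70, 65, 65, 61, 72, 111, 121, 119, 119, 119, 120, 120]
226 [122, 123, 122, 123, 118, 78, 121, 109, 98, 117, 122, 130, 136, 142, 146, 148, 147, 142, 146, 145, 139, 125, 97, 72, 122, 125, 124, 124, 122, 123]
232 [133, 146, 143, 157, 159, 93, 101, 45, 11, 14, 9, 16, 17, 10, 9, 15, 14, 13, 14, 14, 12, 11, 20, 75, 124, 126, 123, 124, 123, 124]
```

View pics/c3.png

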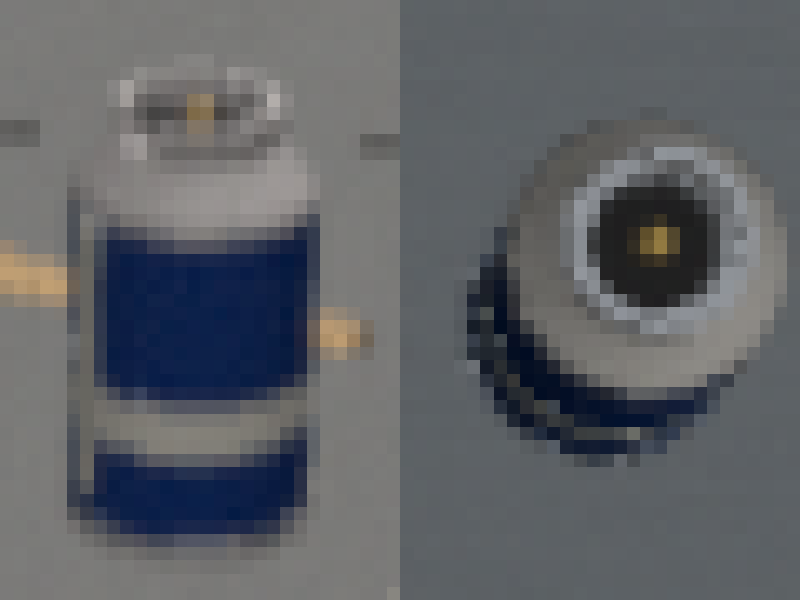

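The stripe sits about 33° toward +y from +x: offset 7.6 px of 9.0 px radius in the side view. Fresh is at about (0.513, -0.288), well short of the turquoise and yellow cans. The stove fit and the spent can's axis agree within 2 mm. Now a planner.

```bash
cat >> h.py <<'E'
def plan(wps,start=None):
    """wps: (x,y,z,bearing_deg of tool x,closure); prints the rows of each call, planned from the present pose"""
    s=robot.read_state();p=np.array(s['tool_pos']) if start is None else np.array(start[:3])
    X=R.from_rotvec(s['orientation']).as_matrix()[:,0];b=np.arctan2(X[1],X[0]) if start is None else np.radians(start[3])
    for w in wps:
        d=np.array(w[:3])-p;t=-(((np.radians(w[3])-b)+np.pi)%(2*np.pi)-np.pi)
        n=max(1,int(np.ceil(max(np.linalg.norm(d)/.248,abs(t)/.7))))
        for k in range(n):
            dd=d/n*1e3;c,si=np.cos(b),np.sin(b)
            v=[c*dd[0]+si*dd[1],si*dd[0]-c*dd[1],-dd[2],t/n]
            print(f'{w[4]} {v[0]:.0f} {v[1]:.0f} {v[2]:.0f} {v[3]:.2f}',end=' | ');b-=t/n;p=p+d/n
        print('->',w)
E
python3 - <<'E'
from h import *
plan([(.537,-.029,.25,-7,.2),(.537,-.029,.068,-7,.2)])
E
```

```text
0.2 160 -119 -2 0.18 | 0.2 136 -145 -2 0.18 | 0.2 108 -167 -2 0.18 | -> (0.537, -0.029, 0.25, -7, 0.2)
0.2 0 0 182 -0.00 | -> (0.537, -0.029, 0.068, -7, 0.2)
```

Call:
arm_command:
  increments: "0.2 160 -119 -2 0.18;0.2 160 -119 -2 0.18;0.2 160 -119 -2 0.18;0.2 160 -119 -2 0.18;0.2 160 -119 -2 0.18"
  grip_force: 20

```text
t: 0.6
tool_pos: [0.3432, -0.3708, 0.2454]
orientation: [-3.117, -0.377, -0.002]
force: [-0.5, -1.4, 0.1]
opening: 0.0747
gripper_force: 0.0
```

Call:
arm_command:
  increments: "0.2 136 -145 -2 0.18;0.2 136 -145 -2 0.18;0.2 136 -145 -2 0.18;0.2 136 -145 -2 0.18;0.2 136 -145 -2 0.18"

```text
t: 1.1
tool_pos: [0.4409, -0.1985, 0.2475]
orientation: [-3.139, -0.096, -0.001]
force: [0.5, -1.3, 0.4]
opening: 0.0744
gripper_force: 0.0
```

Call:
arm_command:
  increments: "0.2 108 -167 -2 0.18;0.2 108 -167 -2 0.18;0.2 108 -167 -2 0.18;0.2 108 -167 -2 0.18;0.2 108 -167 -2 0.18"

```text
t: 1.6
tool_pos: [0.539, -0.0265, 0.2491]
orientation: [-3.135, 0.189, 0.0]
force: [-0.4, -0.2, 0.7]
opening: 0.074
gripper_force: 0.0
```

```bash
python3 - <<'E'
from h import *
plan([(.537,-.029,.25,-7,.2),(.537,-.029,.068,-7,.2)])
s=robot.read_state();print(s['t'],s['tool_pos'],s['q'],s['opening'])
E
```

```text
0.2 -2 3 -1 0.00 | -> (0.537, -0.029, 0.25, -7, 0.2)
0.2 0 -0 182 -0.00 | -> (0.537, -0.029, 0.068, -7, 0.2)
1.6 [ 0.53904076 -0.02645585  0.24910833] [-1.44911344e-01 -3.49754567e-02  1.64891232e+00  1.31046154e-03
  1.52796907e+00  1.54607733e+00] 0.0740477890010545
```

Call:
arm_command:
  increments: "0.2 0 0 50 0;0.2 0 0 100 0;0.2 0 0 130 0;0.2 0 0 130 0;0.2 0 0 130 0"

```text
t: 2.1
tool_pos: [0.5373, -0.031, 0.1199]
orientation: [3.135, -0.196, -0.002]
force: [-0.1, -0.3, 1.8]
opening: 0.0742
gripper_force: 0.0
```

```bash
python3 - <<'E'
from h import *
plan([(.537,-.029,.068,-7,.2)])
s=robot.read_state();print(s['t'],s['tool_pos'],s['force'],s['opening'])
E
```

```text
0.2 -1 -2 52 -0.00 | -> (0.537, -0.029, 0.068, -7, 0.2)
2.1 [ 0.53731898 -0.0309763   0.11990547] [-0.10423466 -0.31604392  1.80418736] 0.07419286846637406
```

Call:
arm_command:
  increments: "0.2 0 -1 40 0;0.2 0 -1 51 0;0.2 0 -1 51 0;0.2 0 -1 51 0;0.2 0 -1 51 0"

```text
t: 2.6
tool_pos: [0.5392, -0.0292, 0.0709]
orientation: [3.135, -0.195, 0.005]
force: [0.2, -0.7, -0.3]
opening: 0.0745
gripper_force: 0.0
```

Call:
arm_command:
  increments: "0.5 0 0 0 0;0.5 0 0 0 0;0.5 0 0 0 0;0.5 0 0 0 0;0.5 0 0 0 0"

```text
t: 3.1
tool_pos: [0.5383, -0.0289, 0.0695]
orientation: [-3.136, 0.195, -0.002]
force: [-0.8, 0.3, 6.4]
opening: 0.0601
gripper_force: 20.0
```

Call:
arm_command:
  increments: "0.5 0 0 -3 0;0.5 0 0 -6 0;0.5 0 0 -10 0;0.5 0 0 -15 0;0.5 0 0 -20 0"
  grip_force: 25

```text
t: 3.6
tool_pos: [0.5376, -0.0289, 0.089]
orientation: [-3.136, 0.195, 0.0]
force: [0.2, 0.7, -1.0]
opening: 0.0601
gripper_force: 25.0
```

```bash
python3 - <<'E'
from h import *
s=robot.read_state();print(s['t'],s['tool_pos'],s['force'],s['wrist_torque'],s['opening'])
im=robot.read_camera('side');cv2.imwrite('pics/l1.png',cv2.resize(im[205:325,250:410],(800,600),interpolation=cv2.INTER_CUBIC))
E
```

```text
3.6 [ 0.53763286 -0.02886829  0.0890068 ] [ 0.18249028  0.71909791 -1.03435793] [ 0.01518972  0.02984144 -0.00039367] 0.06005538874050972
```

View pics/l1.png

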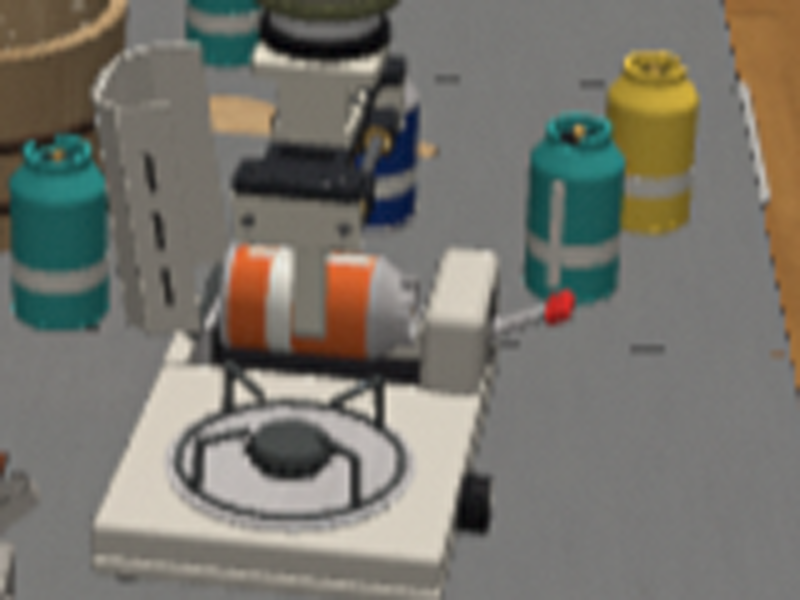

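The can is held level, clear of the bay, with the finger near its middle at crop (310,300). The force matches its weight. Lifting and transferring.

```bash
python3 - <<'E'
from h import *
plan([(.537,-.029,.22,-7,.5),(.41,-.68,.22,-7,.5),(.41,-.68,.052,-7,.5)])
E
```

```text
0.5 -1 0 -130 -0.00 | -> (0.537, -0.029, 0.22, -7, 0.5)
0.5 -16 221 -0 -0.00 | 0.5 -16 221 -0 -0.00 | 0.5 -16 221 -0 -0.00 | -> (0.41, -0.68, 0.22, -7, 0.5)
0.5 -0 0 168 -0.00 | -> (0.41, -0.68, 0.052, -7, 0.5)
```

Call:
arm_command:
  increments: "0.5 0 0 -40 0;0.5 0 0 -80 0;0.5 0 0 -120 0;0.5 0 0 -130 0;0.5 0 0 -130 0"

```text
t: 4.15
tool_pos: [0.5391, -0.0291, 0.2211]
orientation: [3.135, -0.195, 0.008]
force: [-0.3, -1.0, -1.2]
opening: 0.0603
gripper_force: 25.0
```

Call:
arm_command:
  increments: "0.5 -3 35 0 0;0.5 -7 80 0 0;0.5 -10 125 0 0;0.5 -13 173 0 0;0.5 -16 221 0 0"

```text
t: 4.65
tool_pos: [0.4927, -0.2471, 0.2156]
orientation: [-3.134, 0.194, 0.005]
force: [0.6, -1.2, -1.2]
opening: 0.0606
gripper_force: 25.0
```

Call:
arm_command:
  increments: "0.5 -3 45 0 0;0.5 -7 90 0 0;0.5 -10 135 0 0;0.5 -13 178 0 0;0.5 -16 221 0 0"

```text
t: 5.15
tool_pos: [0.4496, -0.4643, 0.2151]
orientation: [-3.132, 0.195, 0.005]
force: [1.3, -0.4, 0.0]
opening: 0.0603
gripper_force: 25.0
```

Call:
arm_command:
  increments: "0.5 -3 45 0 0;0.5 -7 90 0 0;0.5 -10 135 0 0;0.5 -13 178 0 0;0.5 -16 221 0 0"

```text
t: 5.65
tool_pos: [0.4067, -0.6815, 0.2145]
orientation: [-3.132, 0.195, 0.004]
force: [0.4, -1.6, -1.7]
opening: 0.0597
gripper_force: 25.0
```

Call:
arm_command:
  increments: "0.5 0 0 30 0;0.5 0 0 70 0;0.5 0 0 110 0;0.5 0 0 145 0;0.5 0 0 150 0"

```text
t: 6.15
tool_pos: [0.405, -0.6753, 0.057]
orientation: [-3.122, 0.194, 0.013]
force: [0.1, 1.1, -2.4]
opening: 0.0598
gripper_force: 25.0
```

```bash
python3 - <<'E'
from h import *
plan([(.41,-.68,.052,-7,.5)]);s=robot.read_state();print(s['t'],s['tool_pos'],s['force'],s['q'])
E
```

```text
0.5 6 4 5 -0.00 | -> (0.41, -0.68, 0.052, -7, 0.5)
6.15 [ 0.40496092 -0.67531728  0.05704549] [ 0.10559236  1.09274787 -2.41715096] [-1.09567298e+00  7.85276346e-01  9.84294429e-01 -4.81164776e-05
  1.38772716e+00  5.99433692e-01]
```

Call:
arm_command:
  increments: "0.5 0 0 0 0;0.5 0 0 1 0;0.5 0 0 2 0;0.5 0 0 2 0"

```text
t: 6.55
tool_pos: [0.4086, -0.6821, 0.0694]
orientation: [3.132, -0.195, 0.003]
force: [-0.4, 0.7, -1.2]
opening: 0.06
gripper_force: 25.0
```

Call:
arm_command:
  increments: "0.5 0 0 2 0;0.5 0 0 3 0;0.5 0 0 3 0"

```text
t: 6.85
tool_pos: [0.4078, -0.6807, 0.0635]
orientation: [-3.135, 0.195, 0.0]
force: [0.4, 0.4, -2.0]
opening: 0.0599
gripper_force: 25.0
```

Call:
arm_command:
  increments: "0.5 0 0 3 0;0.5 0 0 6 0;0.5 0 0 9 0;0.5 0 0 11 0;0.5 0 0 11 0"

```text
t: 7.35
tool_pos: [0.4082, -0.6807, 0.0529]
orientation: [-3.136, 0.195, -0.0]
force: [0.7, 1.3, 1.8]
opening: 0.0602
gripper_force: 25.0
```

Call:
arm_command:
  increments: "0.5 0 0 1 0;0.5 0 0 2 0;0.5 0 0 2 0"

```text
t: 7.65
tool_pos: [0.4089, -0.681, 0.0518]
orientation: [3.135, -0.194, 0.002]
force: [2.2, 1.8, 5.5]
opening: 0.0598
gripper_force: 25.0
```

Call:
arm_command:
  increments: "0.2 0 0 0 0;0.2 0 0 0 0;0.2 0 0 0 0;0.2 0 0 -15 0;0.2 0 0 -40 0"

```text
t: 8.15
tool_pos: [0.4069, -0.6793, 0.0886]
orientation: [-3.131, 0.195, 0.004]
force: [-0.1, 0.2, -0.8]
opening: 0.0744
gripper_force: 0.0
```

Call:
arm_command:
  increments: "0.1 0 0 -45 0;0.1 0 0 -90 0;0.1 0 0 -130 0;0.1 0 0 -145 0;0.1 0 0 -145 0"

```text
t: 8.65
tool_pos: [0.4086, -0.6824, 0.2412]
orientation: [3.129, -0.195, 0.006]
force: [-0.1, 0.1, -0.1]
opening: 0.0839
gripper_force: 0.0
```

```bash
python3 - <<'E'
from h import *
plan([(.513,-.288,.235,33,.1),(.513,-.288,.086,33,.1)]);s=robot.read_state();print(s['t'],s['tool_pos'],s['force'],s['q'])
E
```

```text
0.1 27 -202 3 -0.35 | 0.1 95 -181 3 -0.35 | -> (0.513, -0.288, 0.235, 33, 0.1)
0.1 0 -0 149 -0.00 | -> (0.513, -0.288, 0.086, 33, 0.1)
8.65 [ 0.40864121 -0.68240771  0.24120945] [-0.08020487  0.07855453 -0.11036323] [-1.09565716e+00  6.87714392e-01  7.89552924e-01 -2.66078175e-07
  1.65659160e+00  5.99456130e-01]
```

Call:
arm_command:
  increments: "0.1 5 -40 1 -0.07;0.1 11 -80 2 -0.14;0.1 16 -121 3 -0.21;0.1 22 -162 3 -0.28;0.1 27 -202 3 -0.35"

```text
t: 9.15
tool_pos: [0.459, -0.4809, 0.2291]
orientation: [-3.117, -0.358, 0.004]
force: [0.3, -0.2, 0.1]
opening: 0.0835
gripper_force: 0.0
```

Call:
arm_command:
  increments: "0.1 21 -40 1 -0.08;0.1 43 -82 2 -0.16;0.1 65 -124 3 -0.24;0.1 85 -163 3 -0.31;0.1 95 -181 3 -0.35"

```text
t: 9.65
tool_pos: [0.5113, -0.2817, 0.2266]
orientation: [-3.006, -0.899, 0.004]
force: [0.0, -0.1, 0.1]
opening: 0.0837
gripper_force: 0.0
```

Call:
arm_command:
  increments: "0.1 0 0 0 0;0.1 0 0 10 0;0.1 0 0 30 0;0.1 0 0 50 0;0.1 0 0 60 0"

```text
t: 10.15
tool_pos: [0.5097, -0.2865, 0.1656]
orientation: [-3.01, -0.887, 0.006]
force: [-0.5, -0.5, -0.1]
opening: 0.0839
gripper_force: 0.0
```

Call:
arm_command:
  increments: "0.1 0 0 3 0;0.1 0 0 3 0"

```text
t: 10.35
tool_pos: [0.5112, -0.2865, 0.1658]
orientation: [-3.012, -0.89, 0.002]
force: [0.1, 0.3, -0.0]
opening: 0.0841
gripper_force: 0.0
```

```bash
python3 - <<'E'
from h import *
plan([(.513,-.288,.086,33,.1)]);s=robot.read_state();print(s['t'],s['tool_pos'],s['force'],s['q'])
robot.read_camera('top');s=robot.read_state();print(s['tool_pos'])
E
```

```text
0.1 1 2 80 -0.00 | -> (0.513, -0.288, 0.086, 33, 0.1)
10.35 [ 0.51117786 -0.28653925  0.16582358] [ 0.13671996  0.34495575 -0.0469995 ] [-5.98320209e-01  1.42763900e-01  1.61833099e+00 -1.12244977e-04
  1.38191976e+00  3.97939967e-01]
[ 0.51173352 -0.28665792  0.1668271 ]
```

Call:
arm_command:
  increments: "0.1 1 2 15 0;0.1 1 2 40 0;0.1 1 2 60 0;0.1 1 2 74 0;0.1 1 2 80 0"

```text
t: 10.9
tool_pos: [0.513, -0.2867, 0.0848]
orientation: [-3.011, -0.892, 0.002]
force: [0.4, 0.4, -0.7]
opening: 0.0835
gripper_force: 0.0
```

Call:
arm_command:
  increments: "0.2 0 0 0 0;0.3 0 0 0 0;0.5 0 0 0 0;0.5 0 0 0 0;0.5 0 0 0 0"
  grip_force: 15

```text
t: 11.4
tool_pos: [0.5145, -0.2876, 0.0879]
orientation: [3.011, 0.892, 0.002]
force: [0.3, 0.7, 4.3]
opening: 0.0606
gripper_force: 15.0
```

Call:
arm_command:
  increments: "0.5 0 0 0 0;0.5 0 0 -4 0;0.5 0 0 -10 0;0.5 0 0 -25 0;0.5 0 0 -40 0"
  grip_force: 30

```text
t: 11.9
tool_pos: [0.5135, -0.287, 0.1275]
orientation: [-3.012, -0.892, 0.001]
force: [0.9, 0.6, -2.0]
opening: 0.0603
gripper_force: 29.9
```

```bash
python3 - <<'E'
from h import *
im=robot.read_camera('side');t=robot.read_camera('top')
a=cv2.resize(im[195:255,290:343],(400,453),interpolation=cv2.INTER_NEAREST);b=cv2.resize(t[210:270,362:415],(400,453),interpolation=cv2.INTER_NEAREST)
cv2.imwrite('pics/l2.png',np.hstack([a,b]))
plan([(.513,-.288,.21,33,.5),(.49,-.50,.21,-7,.5),(.49,-.50,.09,-7,.5)]);s=robot.read_state();print(s['t'],s['tool_pos'],s['force'],s['opening'])
E
```

```text
0.5 -2 -2 -79 -0.00 | -> (0.513, -0.288, 0.21, 33, 0.5)
0.5 -135 165 -0 0.70 | -> (0.49, -0.5, 0.21, -7, 0.5)
0.5 0 -0 120 -0.00 | -> (0.49, -0.5, 0.09, -7, 0.5)
12.0 [ 0.51556885 -0.28840537  0.13055946] [ 1.54132285 -0.68449392 -1.84993756] 0.060307705275729935
```

View pics/l2.png

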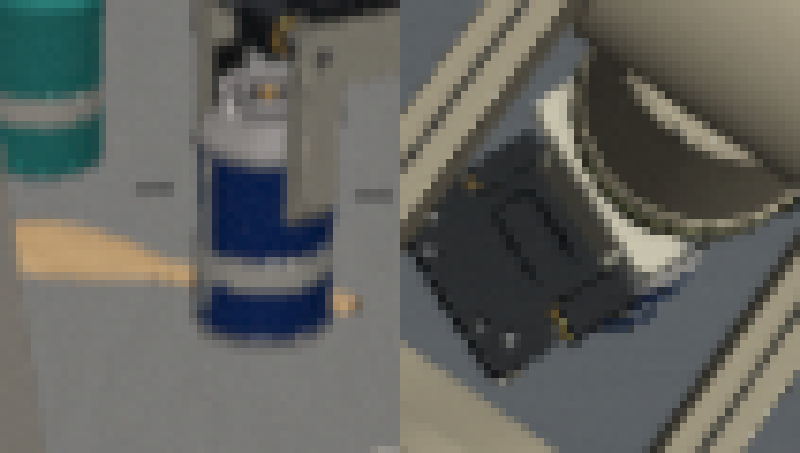

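The can is held upright; its stripe stays at the far left edge at (205,250), consistent with the grip. Carrying it to clear space.

Call:
arm_command:
  increments: "0.5 -5 5 -10 0.02;0.5 -18 22 -20 0.1;0.5 -35 43 -20 0.2;0.5 -55 65 -20 0.3;0.5 -67 82 -20 0.35"

```text
t: 12.5
tool_pos: [0.5013, -0.3945, 0.1469]
orientation: [3.122, 0.345, -0.001]
force: [-0.6, 0.1, -2.0]
opening: 0.0605
gripper_force: 29.9
```

```bash
python3 - <<'E'
from h import *
plan([(.49,-.50,.15,-7,.5)])
E
```

```text
0.5 -34 100 -3 0.34 | -> (0.49, -0.5, 0.15, -7, 0.5)
```

Call:
arm_command:
  increments: "0.5 -8 20 0 0.07;0.5 -16 45 0 0.15;0.5 -24 70 0 0.24;0.5 -31 90 0 0.31;0.5 -34 100 0 0.34"

```text
t: 13.0
tool_pos: [0.4903, -0.4996, 0.1464]
orientation: [3.136, -0.186, -0.001]
force: [-1.0, 0.4, -2.4]
opening: 0.0604
gripper_force: 29.9
```

Call:
arm_command:
  increments: "0.5 0 0 0 0;0.5 0 0 12 0;0.5 0 0 30 0;0.5 0 0 42 0;0.5 0 0 50 0"

```text
t: 13.5
tool_pos: [0.4907, -0.4956, 0.0934]
orientation: [-3.134, 0.177, 0.004]
force: [0.1, 0.2, -2.4]
opening: 0.0601
gripper_force: 29.9
```

Call:
arm_command:
  increments: "0.5 0 0 3 0;0.5 0 0 5 0;0.5 0 0 5 0"

```text
t: 13.8
tool_pos: [0.4916, -0.4976, 0.0919]
orientation: [3.136, -0.179, 0.0]
force: [-0.7, -0.8, -1.8]
opening: 0.0604
gripper_force: 29.9
```

Call:
arm_command:
  increments: "0.5 0 0 1 0;0.5 0 0 2 0;0.5 0 0 3 0;0.5 0 0 3 0"

```text
t: 14.2
tool_pos: [0.4914, -0.4975, 0.0886]
orientation: [-3.136, 0.179, 0.0]
force: [-0.1, 0.6, -1.5]
opening: 0.0602
gripper_force: 29.9
```

Call:
arm_command:
  increments: "0.5 0 0 1 0;0.5 0 0 1 0;0.5 0 0 1 0"

```text
t: 14.5
tool_pos: [0.4916, -0.4976, 0.088]
orientation: [3.136, -0.179, 0.001]
force: [-0.2, 0.2, 0.4]
opening: 0.0605
gripper_force: 29.9
```

Call:
arm_command:
  increments: "0.5 0 0 1 0;0.5 0 0 1 0;0.5 0 0 1 0"

```text
t: 14.8
tool_pos: [0.4918, -0.4976, 0.088]
orientation: [3.136, -0.179, 0.001]
force: [-2.0, 3.0, 6.9]
opening: 0.0605
gripper_force: 29.9
```

```bash
python3 - <<'E'
import numpy as np
f=lambda p:np.array([30.2*np.cos(p)-82*np.sin(p),-(82*np.cos(p)+30.2*np.sin(p))])
for a in range(0,90,15):
    print(a,' ; '.join('%.1f %.1f'%tuple(f(np.radians(a+3*k))-f(np.radians(a))) for k in range(1,6)))
E
```

```text
0 -4.3 -1.5 ; -8.7 -2.7 ; -13.2 -3.7 ; -17.7 -4.5 ; -22.3 -5.0
15 -4.6 -0.3 ; -9.1 -0.4 ; -13.7 -0.2 ; -18.3 0.2 ; -22.8 0.9
30 -4.5 0.9 ; -8.9 2.0 ; -13.3 3.4 ; -17.6 5.0 ; -21.8 6.8
45 -4.1 2.0 ; -8.1 4.3 ; -12.0 6.7 ; -15.7 9.3 ; -19.3 12.2
60 -3.4 3.0 ; -6.7 6.2 ; -9.8 9.6 ; -12.7 13.1 ; -15.5 16.8
75 -2.5 3.8 ; -4.9 7.7 ; -7.0 11.8 ; -8.9 15.9 ; -10.6 20.2
```

Call:
arm_command:
  increments: "0.5 0 0 0 0;0.5 0 0 0 0;0.5 0 0 0 0"
  grip_force: 6

```text
t: 15.1
tool_pos: [0.4919, -0.4975, 0.0877]
orientation: [3.136, -0.179, 0.001]
force: [-1.6, 3.2, 6.0]
opening: 0.0605
gripper_force: 6.0
```

Call:
arm_command:
  increments: "0.5 -4 0 -1.5 0;0.5 -8.5 0 -2.5 0;0.5 -13 0 -3.5 0;0.5 -17.5 0 -4.5 0;0.5 -22 0 -5 0"

```text
t: 15.6
tool_pos: [0.4689, -0.495, 0.0915]
orientation: [-3.136, 0.18, 0.0]
force: [0.3, 0.0, -2.3]
opening: 0.0608
gripper_force: 6.0
```

```bash
cat >> h.py <<'E'
def blue():
    im=robot.read_camera('side').astype(int);m=((im[...,0]-im[...,2]>35)&(im[...,0]<140)).astype(np.uint8)
    n,l,st,c=cv2.connectedComponentsWithStats(cv2.dilate(m,np.ones((5,5))))
    for i in range(1,n):
        if st[i,4]>120: 
            ys,xs=np.nonzero((l==i)&(m>0));print('blue',st[i,:4],c[i].round(1),np.degrees(np.arctan2(*np.linalg.eigh(np.cov(xs,ys))[1][::-1,1])).round())
E
python3 -c "
from h import *
blue();s=robot.read_state();print(s['tool_pos'],s['force'],s['wrist_torque'],s['opening'],proj('side',[.49,-.5,.04]))"
```

```text
blue [286 184  20  36] [295.3 201.6] 89.0
blue [329 201  19  25] [337.9 213.4] 96.0
blue [354 225  23  43] [364.6 245.9] 90.0
blue [250 230  24  43] [261.3 251.5] 90.0
[ 0.46843195 -0.49506974  0.09161108] [-0.20673238 -1.26556639 -2.27151758] [-0.00814785  0.03674429 -0.04501033] 0.0607096661676027 [331.011446   211.91317242]
```

```bash
python3 -c "
from h import *
im=robot.read_camera('side').astype(int)[194:230,318:358]
m=(im[...,0]-im[...,2]>25)&(im[...,0]<140)
w=(im.min(2)>128)
for i,r in enumerate(m): print(194+i,''.join('#' if a else 'o' if b else '.' for a,b in zip(r,w[i])))
"
```

```text
194 ................o............ooo........
195 .............................ooo........
196 .............................ooo........
197 .............................oo.........
198 ........................ooooo.o.........
199 .......................oooooo...........
200 ................o......oooooo...........
201 .......................ooooo............
202 .......................oo...............
203 .............###..........###...........
204 .............###.......######...........
205 .............###......#######...........
206 .............###......#######...........
207 .............###......#######...........
208 .............####.....#######...........
209 .............####.....######............
210 .............####.....#######...........
211 .............################...........
212 .............###############............
213 ..............#############.............
214 .................#########..............
215 ........................................
216 ........................................
217 ........................................
218 .............##...........##............
219 .............################...........
220 .............###############............
221 .............###############............
222 .............###############............
223 ...............###########..............
224 ........................................
225 ........................................
226 ........................................
227 ........................................
228 ........................................
229 ........................................
```

The side mask shows the can still upright: its base slid instead of pivoting. New way: set the far part of its base on the fixed stove rim, so that lowering tilts it, then lay it down on the worktop. It stays gripped throughout.

```bash
python3 -c "
from h import *
plan([(.47,-.495,.23,-7,.5),(.488,-.14,.23,83,.5)])"
```

```text
0.5 1 -0 -138 0.01 | -> (0.47, -0.495, 0.23, -7, 0.5)
0.5 -8 -118 -0 -0.52 | 0.5 52 -107 -0 -0.52 | 0.5 98 -66 -0 -0.52 | -> (0.488, -0.14, 0.23, 83, 0.5)
```

Call:
arm_command:
  increments: "0.5 0 0 0 0;0.5 0 0 0 0;0.5 0 0 -10 0;0.5 0 0 -35 0;0.5 0 0 -70 0"
  grip_force: 30

```text
t: 16.2
tool_pos: [0.4687, -0.4937, 0.1604]
orientation: [-3.133, 0.179, 0.005]
force: [1.2, 0.2, -2.7]
opening: 0.0604
gripper_force: 30.0
```

Call:
arm_command:
  increments: "0.5 0 0 -35 0;0.5 0 0 -60 0;0.5 0 0 -66 0;0.5 0 0 -66 0"

```text
t: 16.6
tool_pos: [0.4702, -0.4956, 0.2293]
orientation: [3.134, -0.179, 0.003]
force: [0.5, -0.5, -2.3]
opening: 0.0603
gripper_force: 30.0
```

Call:
arm_command:
  increments: "0.5 -1 -20 0 -0.1;0.5 -3 -45 0 -0.2;0.5 -5 -70 0 -0.3;0.5 -7 -95 0 -0.41;0.5 -8 -118 0 -0.52"

```text
t: 17.1
tool_pos: [0.4741, -0.3749, 0.2246]
orientation: [-3.072, -0.639, 0.004]
force: [0.4, 0.5, -2.6]
opening: 0.0602
gripper_force: 30.0
```

Call:
arm_command:
  increments: "0.5 10 -21 0 -0.1;0.5 20 -42 0 -0.2;0.5 31 -64 0 -0.31;0.5 41 -86 0 -0.42;0.5 52 -107 0 -0.52"

```text
t: 17.6
tool_pos: [0.4795, -0.2563, 0.2249]
orientation: [-2.805, -1.408, 0.003]
force: [0.5, 0.4, -2.4]
opening: 0.0602
gripper_force: 30.0
```

Call:
arm_command:
  increments: "0.5 20 -14 0 -0.11;0.5 42 -28 0 -0.23;0.5 65 -43 0 -0.35;0.5 86 -58 0 -0.46;0.5 98 -66 0 -0.52"

```text
t: 18.1
tool_pos: [0.4856, -0.1377, 0.225]
orientation: [-2.347, -2.082, 0.002]
force: [0.9, 0.1, -1.7]
opening: 0.0604
gripper_force: 30.0
```

Call:
arm_command:
  increments: "0.5 0 0 0 0;0.5 0 0 0 0"

```text
t: 18.3
tool_pos: [0.4861, -0.1398, 0.226]
orientation: [-2.355, -2.076, 0.002]
force: [-0.1, 0.8, -2.5]
opening: 0.0604
gripper_force: 30.0
```

```bash
python3 -c "
from h import *
p=[.5387,.0552,-.125]
t=W(p,(-40,-152,0));print(t)
plan([(t[0],t[1],.15,83,.5)]);s=robot.read_state();print(s['t'],s['tool_pos'],s['force'],s['q'])"
```

```text
[ 0.48006153 -0.09062706  0.        ]
0.5 48 -12 76 -0.00 | -> (np.float64(0.4800615338362722), np.float64(-0.0906270560834489), 0.15, 83, 0.5)
18.3 [ 0.4860688  -0.13976866  0.22596575] [-0.11087351  0.7970113  -2.46874039] [-3.81166405e-01 -1.15448024e-01  1.76751317e+00 -3.36957527e-04
  1.49201537e+00 -2.55522984e-01]
```

Call:
arm_command:
  increments: "0.5 10 -2 10 0;0.5 25 -6 30 0;0.5 40 -10 50 0;0.5 46 -12 64 0;0.5 48 -12 70 0"

```text
t: 18.8
tool_pos: [0.4804, -0.0915, 0.1561]
orientation: [2.356, 2.078, -0.003]
force: [1.2, -4.9, 1.4]
opening: 0.0603
gripper_force: 30.0
```

Call:
arm_command:
  increments: "0.5 0 0 3 0;0.5 0 0 6 0;0.5 0 0 10 0;0.5 0 0 13 0;0.5 0 0 15 0"
  grip_force: 10

```text
t: 19.3
tool_pos: [0.4811, -0.0913, 0.1427]
orientation: [2.356, 2.077, 0.0]
force: [0.8, -2.2, -0.6]
opening: 0.0602
gripper_force: 10.0
```

Call:
arm_command:
  increments: "0.5 0 0 1 0;0.5 0 0 3 0;0.5 0 0 5 0;0.5 0 0 7 0;0.5 0 0 7 0"

```text
t: 19.8
tool_pos: [0.4812, -0.0911, 0.1356]
orientation: [2.355, 2.078, 0.001]
force: [4.3, -3.7, -1.4]
opening: 0.0604
gripper_force: 10.0
```

Call:
arm_command:
  increments: "0.5 -4 0 0 0;0.5 -6 2 -10 0;0.5 -8 5 -30 0;0.5 -8 5 -40 0;0.5 -8 5 -40 0"
  grip_force: 30

```text
t: 20.3
tool_pos: [0.4859, -0.0997, 0.1778]
orientation: [2.354, 2.077, 0.003]
force: [0.1, 0.9, -2.6]
opening: 0.06
gripper_force: 30.0
```

```bash
python3 -c "
from h import *
s=robot.read_state();print(s['tool_pos'],s['force'],s['wrist_torque'])
im=robot.read_camera('side')
q=proj('side',[.485,-.098,.13]).astype(int);print(q)
cv2.imwrite('pics/l3.png',cv2.resize(im[q[1]-45:q[1]+45,q[0]-60:q[0]+60],(800,600),interpolation=cv2.INTER_CUBIC))"
```

```text
[ 0.48593605 -0.09969492  0.17775098] [ 0.08376387  0.8513152  -2.64543973] [-0.02485083 -0.07962139 -0.02902851]
[331 236]
```

View pics/l3.png

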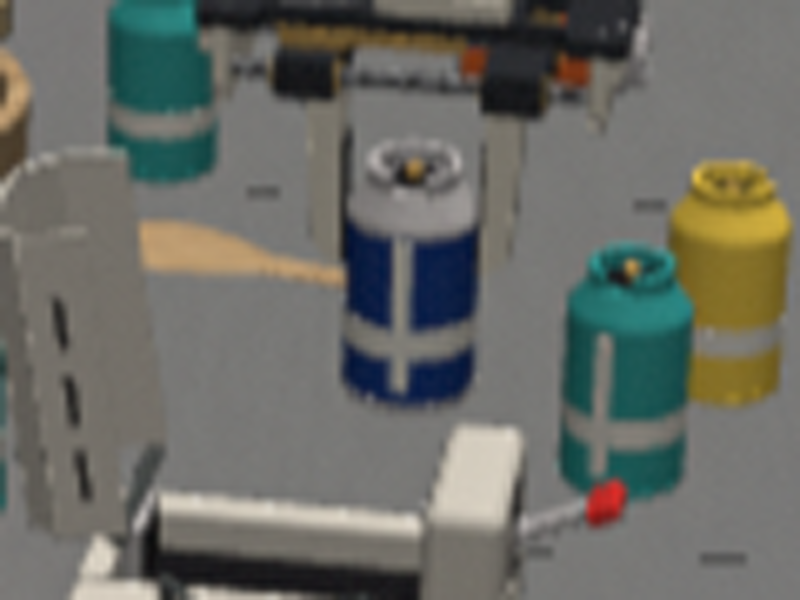

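The view shows the can hanging upright. Its stripe at (401,310) faces +y, about 81° in bearing, so the notch direction is confirmed. The housing at (475,480) was what it touched, and it is now clear of that.

Call:
arm_command:
  increments: "0.5 2 0 5 0;0.5 4 0 15 0;0.5 4 0 28 0;0.5 4 0 38 0;0.5 4 0 42 0"
  grip_force: 10

```text
t: 20.85
tool_pos: [0.4839, -0.095, 0.1311]
orientation: [-2.353, -2.076, 0.003]
force: [-0.3, -0.5, -3.2]
opening: 0.0602
gripper_force: 10.0
```

Call:
arm_command:
  increments: "0.5 0 0 2 0;0.5 0 0 4 0;0.5 0 0 6 0;0.5 0 0 6 0"

```text
t: 21.25
tool_pos: [0.4859, -0.0958, 0.1283]
orientation: [2.355, 2.077, 0.001]
force: [-0.7, -0.3, -0.1]
opening: 0.0603
gripper_force: 10.0
```

Call:
arm_command:
  increments: "0.5 0 0 1 0;0.5 0 0 2 0;0.5 0 0 3 0;0.5 0 0 3 0"

```text
t: 21.65
tool_pos: [0.4863, -0.0969, 0.127]
orientation: [2.353, 2.076, 0.0]
force: [-4.3, -3.6, 13.1]
opening: 0.0607
gripper_force: 10.0
```

Call:
arm_command:
  increments: "0.5 0 0 0 0;0.5 0 0 1 0;0.5 0 0 2 0;0.5 0 0 3 0;0.5 0 0 3 0"
  grip_force: 5

```text
t: 22.15
tool_pos: [0.4861, -0.0964, 0.1231]
orientation: [2.354, 2.076, 0.001]
force: [-1.3, -3.6, 5.7]
opening: 0.0604
gripper_force: 5.0
```

```bash
cat >> h.py <<'E'
def mask(x,y,z,h=26,w=26,cam='side'):
    u,v=proj(cam,[x,y,z]).astype(int);im=robot.read_camera(cam).astype(int)[v-h:v+h,u-w:u+w]
    m=(im[...,0]-im[...,2]>25)&(im[...,0]-im[...,1]>15)
    for i,r in enumerate(m): print(v-h+i,''.join('#' if a else 'o' if b else '.' for a,b in zip(r,im[i].min(1)>135)))
E
python3 -c "
from h import *
s=robot.read_state();print(s['t'],s['tool_pos'],s['force'],s['wrist_torque'])
mask(.485,-.1,.09)"
```

```text
22.15 [ 0.48613606 -0.0963784   0.12311539] [-1.33388866 -3.57613259  5.67137744] [-0.4556211   0.40704646  0.02795599]
222 ....................................................
223 ....................................................
224 ....................................................
225 ....................................................
226 ....................................................
227 .........................oooooo.....................
228 .......................o.o......oo..................
229 ......................oo.........ooo................
230 ......................oo..........oo................
231 .......................oo.........o.................
232 ....................................................
233 ....................................................
234 ....................................o...............
235 ..........................ooo.....ooo...............
236 ..........................ooooo.oooooo..............
237 ..........................oooooooooooo..............
238 .........................ooooooooooooo..............
239 .......
[... 1283 characters left out ...]
ooooooooo.......
262 ...................######...####.ooooooooooo........
263 ...................######...####.ooooooooooo........
264 ....................#####...###.oooooooooooo........
265 oo....................#########.oooooooooooo........
266 ooooooooooooo.............####..ooooooooooo.........
267 oooooooooooooooooooooo.........oooooooooooo.......oo
268 oooooooooooooooooooooooooooooo.oooooooooooo..o.oooo.
269 ......oooooooooooooooooooooooo..ooooooooooo..ooo....
270 ..................oooooooooooo...............o......
271 ............................oo......................
272 ....................................................
273 ....................................................
```

Call:
arm_command:
  increments: "0.5 -5 0 2 0;0.5 -10 0 4 0;0.5 -15 0 6 0;0.5 -20 0 9 0;0.5 -25 0 12 0"

```text
t: 22.7
tool_pos: [0.4819, -0.1206, 0.1091]
orientation: [-2.356, -2.078, 0.0]
force: [0.4, -0.1, -0.6]
opening: 0.0607
gripper_force: 5.0
```

```bash
python3 -c "
from h import *
s=robot.read_state();print(s['t'],s['tool_pos'],s['force'],s['wrist_torque'])
mask(.485,-.11,.07)"
```

```text
22.7 [ 0.48193317 -0.1206159   0.10905198] [ 0.41023179 -0.08132096 -0.60712792] [ 0.13063679 -0.11814908 -0.06807891]
226 ....................................................
227 ....................................................
228 ....................................................
229 ....................................................
230 ....................................................
231 ....................................................
232 ....................................................
233 ...........................o..o.....................
234 ........................ooooooooooooo...............
235 .......................ooooooooooooooo..............
236 .......................oooooooooooooooo.............
237 ........................ooooooooooooooo.............
238 .............................oooooooooo.............
239 .....................######.........................
240 ....................#######...#########.............
241 ....................#######.oo#########.............
242 ....................#######.oo#########.............
243 ........
[... 1282 characters left out ...]
oooooooo........
266 ooooooooooooo...................ooooooooooo.........
267 ooooooooooooooooooooooo........oooooooooooo.......oo
268 oooooooooooooooooooooooooooooo.oooooooooooo..oooooo.
269 .......ooooooooooooooooooooooo..ooooooooooo..ooo....
270 ..................oooooooooooo...............o......
271 ............................oo......................
272 ....................................................
273 ....................................................
274 ....................................................
275 ....................................................
276 ....................................................
277 ....................................................
```

Call:
arm_command:
  increments: "0.5 -4.5 0 3.5 0;0.5 -9 0 7 0;0.5 -13 0 11 0;0.5 -16 0 15 0;0.5 -20 0 20 0"

```text
t: 23.25
tool_pos: [0.4796, -0.1403, 0.0891]
orientation: [-2.356, -2.078, 0.0]
force: [-1.2, 0.7, 6.1]
opening: 0.0603
gripper_force: 5.0
```

Call:
arm_command:
  increments: "0.5 0 0 0 0;0.5 0 0 0 0"
  grip_force: 30

```text
t: 23.45
tool_pos: [0.4797, -0.1404, 0.0895]
orientation: [-2.356, -2.078, 0.0]
force: [-0.7, -1.2, -3.1]
opening: 0.0598
gripper_force: 30.0
```

```bash
python3 -c "
from h import *
s=robot.read_state();print(s['t'],s['tool_pos'],s['force'],s['wrist_torque'],s['opening'])
mask(.485,-.13,.06)"
```

```text
23.45 [ 0.47965421 -0.14036197  0.08945026] [-0.74601359 -1.20092199 -3.11355443] [-0.10781159 -0.06776051 -0.0046258 ] 0.05984821740027929
226 ....................................................
227 ....................................................
228 ....................................................
229 ....................................................
230 ....................................................
231 ....................................................
232 ....................................................
233 ....................................................
234 ....................................................
235 .............................o......................
236 ..........................oooooooooo................
237 ........................oooooooooooooo..............
238 .......................oooooooooooooooo.............
239 ........................ooooooooooooooo.............
240 ............................oooooooooooo............
241 ......................######.oo.....................
242 .....................#######.oo########.....
[... 1303 characters left out ...]
oooooooo........
266 ooooooooooooo.......###########.ooooooooooo.........
267 oooooooooooooooooooooo...#####.oooooooooooo.......oo
268 oooooooooooooooooooooooooooooo.oooooooooooo..oooooo.
269 .......ooooooooooooooooooooooo..ooooooooooo..ooo....
270 .................ooooooooooooo...............o......
271 ...........................ooo......................
272 ....................................................
273 ....................................................
274 ....................................................
275 ....................................................
276 ....................................................
277 ....................................................
```

Call:
arm_command:
  increments: "0.5 -5 0 -5 0;0.5 -15 10 -10 0;0.5 -30 25 -10 0;0.5 -45 40 -10 0;0.5 -55 47 -10 0"

```text
t: 24.0
tool_pos: [0.5204, -0.2019, 0.1002]
orientation: [2.355, 2.078, 0.0]
force: [-0.6, -0.5, -2.1]
opening: 0.0605
gripper_force: 30.0
```

Call:
arm_command:
  increments: "0.5 0 0 2 0;0.5 0 0 5 0;0.5 0 0 8 0;0.5 0 0 10 0;0.5 0 0 10 0"

```text
t: 24.5
tool_pos: [0.519, -0.1999, 0.0894]
orientation: [-2.355, -2.078, 0.0]
force: [-0.5, 0.4, -1.0]
opening: 0.0604
gripper_force: 30.0
```

Call:
arm_command:
  increments: "0.5 0 0 1 0;0.5 0 0 2 0;0.5 0 0 3 0;0.5 0 0 3 0"

```text
t: 24.9
tool_pos: [0.5195, -0.2005, 0.0887]
orientation: [-2.355, -2.079, 0.0]
force: [-8.9, 3.8, 17.2]
opening: 0.0603
gripper_force: 30.0
```

Call:
arm_command:
  increments: "0.5 0 0 0 0;0.5 -3.5 0 0.5 0;0.5 -7 0 1 0;0.5 -10.5 0 1.5 0;0.5 -14 0 2 0"
  grip_force: 6

```text
t: 25.4
tool_pos: [0.518, -0.2148, 0.0853]
orientation: [2.355, 2.078, 0.0]
force: [-2.4, 0.1, 3.3]
opening: 0.0608
gripper_force: 6.0
```

```bash
python3 -c "
from h import *
s=robot.read_state();print(s['t'],s['tool_pos'],s['force'],s['wrist_torque'],s['opening'])
mask(.52,-.2,.06)"
```

```text
25.4 [ 0.517951   -0.21479422  0.08533596] [-2.37632635  0.13962806  3.30597217] [0.09179458 0.50355658 0.07079854] 0.0607630666041627
216 ....................................................
217 ....................................................
218 ....................................................
219 ....................................................
220 ....................................................
221 ....................................................
222 ....................................................
223 ....................................................
224 ....................................................
225 ...........................oo...oo..................
226 .........................ooooooooo..................
227 .......................ooooooooooooo................
228 ......................oooooooooooooo................
229 ..........................ooooooooooo...............
230 .......................####ooo....ooo...............
231 ....................#######oo.#####.................
232 ....................#######oo########............
[... 1298 characters left out ...]
.........ooooooo
256 .................................###.........ooooooo
257 ............................................oooooooo
258 ............................................oooooooo
259 ............................................oooooooo
260 ...........................................ooooooooo
261 ...........................................ooooooooo
262 ...........................................ooooooooo
263 ..........................................oooooooooo
264 .o........................................oooooooooo
265 .ooooooooooo..............................oooooooooo
266 .oooooooooooooooooooooo.................o.oooooooooo
267 .ooooooooooooooooooooooooooooooooo.......ooooooooooo
```

```bash
cat >> h.py <<'E'
def tilt(vt,vb,b=83):
    from scipy.optimize import least_squares as LS
    s=robot.read_state();G=np.array(s['tool_pos'])-[0,0,.006];ub=np.array([np.cos(np.radians(b)),np.sin(np.radians(b)),0]);k=np.array([0,0,1.])
    def f(a):
        ax=-ub*np.sin(a[0])+k*np.cos(a[0]);rx=ub*np.cos(a[0])+k*np.sin(a[0])
        return [proj('side',G+ax*(q-a[1])+rx*.0303)[1]-v for q,v in((.09,vt),(0,vb))]
    r=LS(f,[.5,.08],x_scale=[1,.1]);a=r.x
    ax=-ub*np.sin(a[0])+k*np.cos(a[0]);rx=ub*np.cos(a[0])+k*np.sin(a[0])
    E=G-ax*a[1]-rx*.0303
    print('phi',np.degrees(a[0]),'h',a[1],'edge',E,r.cost)
E
python3 -c "
from h import *
for a,b in((229.5,254.5),(229.5,255.5),(229,253.5),(230,254.5)): tilt(a,b)"
```

```text
phi 54.26604344988307 h 0.0873100417353069 edge [ 0.52432673 -0.16250441  0.0035326 ] 0.0
phi 49.65654620999061 h 0.08503351243201425 edge [ 0.52335402 -0.1704265   0.00097731] 1.4550179676228782e-22
phi 56.22591051131803 h 0.08642350411753634 edge [ 0.52454816 -0.16070096  0.00588828] 4.0389678347315804e-28
phi 56.41014523982355 h 0.09027530946270641 edge [ 0.52496786 -0.15728282  0.00393451] 2.0194839173657902e-27
```

Call:
arm_command:
  increments: "0.5 -5 0 3.5 0;0.5 -10 0 7 0;0.5 -15 0 11 0;0.5 -19.5 0 15.5 0;0.5 -24 0 20 0"

```text
t: 25.95
tool_pos: [0.5153, -0.2396, 0.0654]
orientation: [2.354, 2.077, -0.0]
force: [-2.5, -3.1, 3.6]
opening: 0.0608
gripper_force: 6.0
```

Call:
arm_command:
  increments: "0.5 -4 0 5 0;0.5 -7 0 10 0;0.5 -10 0 15 0;0.5 -12 0 18 0;0.5 -13 0 20 0"

```text
t: 26.45
tool_pos: [0.5129, -0.2509, 0.0438]
orientation: [-2.355, -2.078, -0.0]
force: [1.0, 0.4, -0.1]
opening: 0.0601
gripper_force: 6.0
```

```bash
python3 -c "
from h import *
s=robot.read_state();print(s['t'],s['tool_pos'],s['force'],s['wrist_torque'],s['opening'])
mask(.52,-.23,.04,22,24)"
```

```text
26.45 [ 0.51288798 -0.25086061  0.04384591] [ 0.99675007  0.41963332 -0.11610884] [-0.03525161 -0.13646535 -0.07637413] 0.06009988602037245
221 ................................................
222 ................................................
223 ................................................
224 ................................................
225 ................................................
226 ................................................
227 ................................................
228 ................................................
229 ................................................
230 ................................................
231 ................................................
232 ............................ooo..o..............
233 .........................###oo####o.............
234 .......................####ooo#####.............
235 ......................#####ooo######............
236 ......................#####oo########...........
237 .....................#####ooo########...........
238 .....................#####ooo########...........
239 ..
[... 671 characters left out ...]
...........
252 ................................................
253 ................................................
254 ............................................oo..
255 ...........................................ooooo
256 ...........................................ooooo
257 ..........................................oooooo
258 ..........................................oooooo
259 ..........................................oooooo
260 .........................................ooooooo
261 .........................................ooooooo
262 .........................................ooooooo
263 ........................................oooooooo
264 ........................................oooooooo
```

Call:
arm_command:
  increments: "0.5 -0.5 0 2 0;0.5 -1 0 4 0;0.5 -1.5 0 6 0;0.5 -2 0 8 0;0.5 -2 0 8 0"

```text
t: 27.0
tool_pos: [0.5128, -0.2532, 0.0371]
orientation: [-2.356, -2.078, 0.0]
force: [-3.8, 0.9, 5.1]
opening: 0.0607
gripper_force: 6.0
```

```bash
python3 -c "
from h import *
s=robot.read_state();print(s['t'],s['tool_pos'],s['force'],s['wrist_torque'],s['opening'])
mask(.52,-.23,.04,16,24)"
```

```text
27.0 [ 0.51280426 -0.25317574  0.03713746] [-3.80677668  0.9290269   5.09677975] [0.11719054 0.55865966 0.028197  ] 0.06066957902283157
227 ................................................
228 ................................................
229 ................................................
230 ................................................
231 ................................................
232 ................................................
233 ............................ooo.................
234 .........................###oo###...............
235 .......................####ooo#####.............
236 ......................#####ooo######............
237 ......................#####oo########...........
238 .....................#####ooo########...........
239 ....................####oooooo#######...........
240 ....................#.oooooooooo#####...........
241 ......................o.#oooooooo####...........
242 .....................####oo####ooo###...........
243 ...................##############oo##...........
244 ...................##.....oo#####.o##...........
245 ..................##.......oo.####oo#...........
246 ..............................oo###o............
247 ...............................o.##.............
248 .................................##.............
249 ..................................##............
250 ..................................##............
251 ................................................
252 ................................................
253 ................................................
254 ............................................oo.o
255 ...........................................ooooo
256 ...........................................ooooo
257 ..........................................oooooo
258 ..........................................oooooo
```

Call:
arm_command:
  increments: "0.33 0 0 0 0;0.3 0 0 0 0;0.25 0 0 0 0;0.2 0 0 0 0;0.15 0 0 0 0"
  grip_force: 4

```text
t: 27.55
tool_pos: [0.5129, -0.2531, 0.0365]
orientation: [-2.356, -2.078, -0.0]
force: [0.1, -0.4, 0.9]
opening: 0.0772
gripper_force: 0.0
```

Call:
arm_command:
  increments: "0.15 0 0 -10 0;0.15 0 0 -35 0;0.15 0 0 -75 0;0.15 0 0 -115 0;0.15 0 0 -130 0"

```text
t: 28.05
tool_pos: [0.515, -0.2544, 0.1725]
orientation: [2.35, 2.074, 0.004]
force: [0.6, -1.2, 0.7]
opening: 0.0794
gripper_force: 0.0
```

Call:
arm_command:
  increments: "0.15 -40 0 -20 0;0.15 -80 0 -30 0;0.15 -120 0 -30 0;0.15 -150 0 -30 0;0.15 -150 0 -30 0"

```text
t: 28.55
tool_pos: [0.4928, -0.4055, 0.1963]
orientation: [2.359, 2.074, -0.002]
force: [0.9, 1.5, -0.2]
opening: 0.0788
gripper_force: 0.0
```

```bash
python3 -c "
from h import *
s=robot.read_state();print(s['t'],s['tool_pos'])
im=robot.read_camera('top');sd=robot.read_camera('side')
u,v=proj('top',[.52,-.21,.03]).astype(int);print(u,v)
a=cv2.resize(im[v-35:v+25,u-30:u+30],(400,400),interpolation=cv2.INTER_NEAREST)
u,v=proj('side',[.52,-.21,.03]).astype(int);print(u,v)
b=cv2.resize(sd[v-35:v+25,u-30:u+30],(400,400),interpolation=cv2.INTER_NEAREST)
cv2.imwrite('pics/l4.png',np.hstack([a,b]))"
```

```text
28.55 [ 0.49275481 -0.40546059  0.19629605]
361 242
320 249
```

View pics/l4.png

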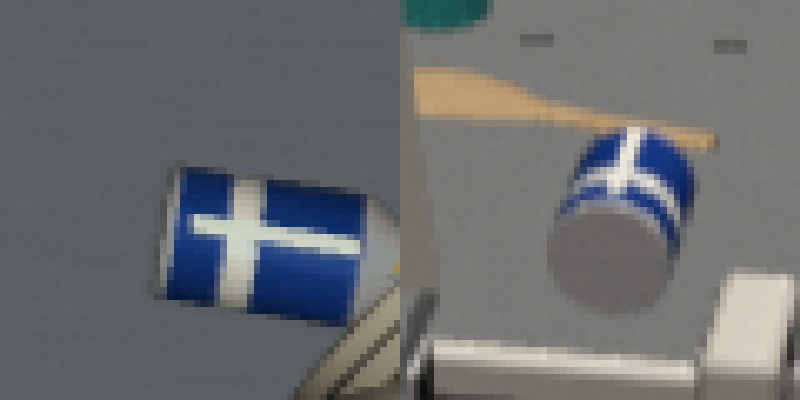

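```bash
python3 -c "
from h import *
T=lambda x,y,z:atz('top',331+(x+.5)/6.667-.5,207+(y+.5)/6.667-.5,z)
a=T(190,223,.0605);b=T(360,247,.0605);print(a,b,np.degrees(np.arctan2(*(b-a)[1::-1])),np.linalg.norm(b-a))
base=T(168,220,.0605);sh=T(365,248,.0605);print(base,sh,np.linalg.norm(base-sh))
# axis heading from blue side edges
d=(sh-base)[:2]/np.linalg.norm(sh-base);mid=sh[:2]-d*.034;print('mid',mid,'mid from base',base[:2]+d*.056)
plan([(mid[0],mid[1],.19,83,.15)])"
```

```text
[ 0.5203205 -0.2010943  0.0605   ] [ 0.51177321 -0.27590982  0.0605    ] -96.51749009521606 0.07530217965015819
[ 0.52138023 -0.19140446  0.0605    ] [ 0.51139072 -0.27810934  0.0605    ] 0.08727844822546578
mid [ 0.51528221 -0.24433278] mid from base [ 0.51497072 -0.24703644]
0.15 159 1 6 -0.00 | -> (np.float64(0.5152822125768854), np.float64(-0.24433277688685595), 0.19, 83, 0.15)
```

The can lies on its side with the stripe on top (crop (280,235)) and its collar toward -y. Its midpoint is at about (0.515, -0.244). Regrasping across the middle.

Call:
arm_command:
  increments: "0.15 40 0 0 0;0.15 85 0 0 0;0.15 125 1 0 0;0.15 150 1 0 0;0.15 159 1 6 0"
  grip_force: 15

```text
t: 29.15
tool_pos: [0.5159, -0.2406, 0.1914]
orientation: [2.351, 2.083, 0.002]
force: [0.4, -0.7, 0.5]
opening: 0.0792
gripper_force: 0.0
```

Call:
arm_command:
  increments: "0.15 0 0 10 0;0.15 0 0 40 0;0.15 0 0 75 0;0.15 0 0 100 0;0.15 0 0 110 0"

```text
t: 29.65
tool_pos: [0.5124, -0.2439, 0.0763]
orientation: [-2.352, -2.074, 0.003]
force: [0.9, 0.1, 0.6]
opening: 0.0792
gripper_force: 0.0
```

Call:
arm_command:
  increments: "0.15 0 0 0 0;0.15 0 0 0 0"

```text
t: 29.85
tool_pos: [0.5154, -0.2451, 0.0815]
orientation: [2.356, 2.077, 0.0]
force: [-0.4, -0.0, 0.7]
opening: 0.0794
gripper_force: 0.0
```

```bash
python3 -c "
from h import *
s=robot.read_state();print(s['t'],s['tool_pos'],s['force'])
plan([(.515,-.244,.050,83.4,.15)])"
```

```text
29.85 [ 0.51538589 -0.2451204   0.0814627 ] [-0.35732839 -0.01192743  0.70984254]
0.15 1 -1 31 -0.01 | -> (0.515, -0.244, 0.05, 83.4, 0.15)
```

Call:
arm_command:
  increments: "0.15 1 -1 10 0;0.15 1 -1 20 0;0.15 1 -1 27 0;0.15 1 -1 31 0;0.15 1 -1 31 0"

```text
t: 30.35
tool_pos: [0.5135, -0.2429, 0.0486]
orientation: [-2.355, -2.077, 0.001]
force: [-0.1, 0.3, 0.5]
opening: 0.0794
gripper_force: 0.0
```

Call:
arm_command:
  increments: "0.3 0 0 0 0;0.5 0 0 0 0;0.5 0 0 0 0;0.5 0 0 0 0;0.5 0 0 0 0"
  grip_force: 15

```text
t: 30.85
tool_pos: [0.5144, -0.2434, 0.0501]
orientation: [2.355, 2.078, 0.0]
force: [-0.3, 0.5, 1.6]
opening: 0.0603
gripper_force: 15.0
```

Call:
arm_command:
  increments: "0.5 0 0 0 0;0.5 0 0 -3 0;0.5 0 0 -8 0;0.5 0 0 -16 0;0.5 0 0 -25 0"
  grip_force: 35

```text
t: 31.35
tool_pos: [0.5139, -0.2431, 0.0751]
orientation: [-2.355, -2.078, 0.0]
force: [0.6, 0.1, -2.4]
opening: 0.0598
gripper_force: 35.0
```

```bash
python3 -c "
from h import *
s=robot.read_state();print(s['t'],s['tool_pos'],s['force'],s['wrist_torque'],s['opening'])
p=[.5387,.0552,-.125]
t=W(p,(7,-85,0));print(t)
plan([(.515,-.244,.16,83,.5),(t[0],t[1],.16,-7,.5)])
mask(.515,-.2,.055,22,24)"
```

```text
31.35 [ 0.51390153 -0.24309312  0.07505224] [ 0.59068865  0.13925214 -2.36029759] [-0.07619338 -0.05841613 -0.00107273] 0.05983473971301066
[ 0.53504803 -0.03000952  0.        ]
0.5 -1 1 -85 -0.00 | -> (0.515, -0.244, 0.16, 83, 0.5)
0.5 72 -2 -0 0.52 | 0.5 61 -38 -0 0.52 | 0.5 34 -63 -0 0.52 | -> (np.float64(0.5350480313328608), np.float64(-0.030009524848189563), 0.16, -7, 0.5)
221 ................................................
222 ................................................
223 ................................................
224 ................................................
225 ................................................
226 ..........................#ooo..................
227 ........................###ooo###...............
228 .......................####oo#####..............
229 .....................#####ooo######.............
230 .....................#####oo########............
231 .....................####ooo########............
232 ....................###oooooo#######............
233 ....................#oooooooooo#####............
234 ...................##oo#oo
[... 912 characters left out ...]
...........
252 ................................................
253 ................................................
254 ...........................................oo...
255 ..........................................oooooo
256 .........................................ooooooo
257 .........................................ooooooo
258 .........................................ooooooo
259 .........................................ooooooo
260 ........................................oooooooo
261 ........................................oooooooo
262 ........................................oooooooo
263 .......................................ooooooooo
264 .......................................ooooooooo
```

Call:
arm_command:
  increments: "0.5 0 0 -15 0;0.5 0 0 -40 0.05;0.5 0 0 -70 0.15;0.5 0 0 -100 0.27;0.5 0 0 -120 0.4"

```text
t: 31.9
tool_pos: [0.5149, -0.2437, 0.1984]
orientation: [2.723, 1.561, 0.003]
force: [0.8, 0.0, -2.7]
opening: 0.06
gripper_force: 35.0
```

Call:
arm_command:
  increments: "0.5 0 0 -5 0.13;0.5 0 0 -5 0.26;0.5 0 0 -5 0.39;0.5 0 0 -5 0.52;0.5 0 0 -5 0.65"

```text
t: 32.4
tool_pos: [0.5141, -0.2432, 0.2007]
orientation: [3.081, 0.609, 0.001]
force: [-0.6, 0.7, -2.1]
opening: 0.0597
gripper_force: 35.0
```

Call:
arm_command:
  increments: "0.5 0 0 0 0.12;0.5 0 0 0 0.24;0.5 0 0 0 0.36;0.5 0 0 0 0.46;0.5 0 0 0 0.52"

```text
t: 32.9
tool_pos: [0.5142, -0.2432, 0.2007]
orientation: [3.135, -0.201, 0.001]
force: [-0.0, 0.6, -3.0]
opening: 0.0601
gripper_force: 35.0
```

```bash
python3 -c "
from h import *
p=[.5387,.0552,-.125]
t=W(p,(-3,-85,0));print(t)
s=robot.read_state();print(s['t'],s['tool_pos'],s['q'])
plan([(t[0],t[1]+.001,.18,-7.1,.5),(.535,-.0293,.12,-7.1,.5)])"
```

```text
[ 0.52512605 -0.02876278  0.        ]
32.9 [ 0.51415681 -0.24324034  0.20071481] [-5.32052627e-01  6.93683814e-02  1.63202129e+00  4.80956989e-05
  1.43954765e+00  1.16692990e+00]
0.5 -17 -215 21 -0.00 | -> (np.float64(0.5251260546605676), np.float64(-0.027762777514337283), 0.18, -7.1, 0.5)
0.5 10 0 60 -0.00 | -> (0.535, -0.0293, 0.12, -7.1, 0.5)
```

Call:
arm_command:
  increments: "0.5 -3 -35 0 0;0.5 -7 -80 0 0;0.5 -10 -125 5 0;0.5 -14 -170 10 0;0.5 -16 -205 20 0"

```text
t: 33.4
tool_pos: [0.524, -0.0356, 0.1814]
orientation: [-3.135, 0.194, -0.004]
force: [0.8, 0.3, -1.7]
opening: 0.06
gripper_force: 35.0
```

Call:
arm_command:
  increments: "0.5 -1 -10 0 0;0.5 0 -10 10 0;0.5 5 -10 25 0;0.5 9 -10 45 0;0.5 9 -10 60 0"

```text
t: 33.9
tool_pos: [0.5337, -0.0307, 0.1176]
orientation: [3.135, -0.198, -0.002]
force: [-0.5, -0.7, -3.1]
opening: 0.0599
gripper_force: 35.0
```

Call:
arm_command:
  increments: "0.5 0 0 0 0;0.5 0 0 0 0"

```text
t: 34.1
tool_pos: [0.5333, -0.0298, 0.119]
orientation: [-3.135, 0.197, 0.002]
force: [-0.1, 0.6, -3.0]
opening: 0.0604
gripper_force: 35.0
```

```bash
python3 -c "
from h import *
s=robot.read_state();print(s['t'],s['tool_pos'],s['force'],s['opening'])
plan([(.535,-.0293,.07,-7.1,.5)])
im=robot.read_camera('side').astype(int);u,v=proj('side',[.535,-.03,.1]).astype(int)
mask(.535,-.03,.1,20,32)"
```

```text
34.1 [ 0.53333044 -0.02981972  0.11904031] [-0.09464058  0.5587157  -3.00539448] 0.060366953764486926
0.5 2 -1 49 -0.00 | -> (0.535, -0.0293, 0.07, -7.1, 0.5)
235 ................................................................
236 ................................................................
237 ................................................................
238 ................................................................
239 ................................................................
240 ................................................................
241 ................................................................
242 ................................................................
243 ................................................................
244 .................o##ooo.........................................
245 ................oo##ooooooooo...................................
246 ................o####oooooooo.......ooooooooo.o.................
247 ...............oo########oooo.......ooooooooo#oo................
248 ...............oo########oooo.......####
[... 1118 characters left out ...]
.ooooooooo
265 ............o.oooooooooo...........#########...........ooooooooo
266 ............o.oooooooooooooooooooo.....................ooooooooo
267 ...........o..ooooooooooooooooooooooooooooooo.........oooooooooo
268 ...........o.......oooooooooooooooooooooooooooooooooo.oooooooooo
269 ..........oo..................ooooooooooooooooooooooo...oooooooo
270 ..........o.............................ooooooooooooo...........
271 ....oo.............................................oo...........
272 ....oo..........................................................
273 ...oooo.........................................................
274 ...oooo.........................................................
```

```bash
python3 -c "
from h import *
p=np.array([.5387,.0552,-.125]);s=robot.read_state();g=inv(p,s['tool_pos']);print('tcp stove',g)
u0=proj('side',[.535,-.03,.1]).astype(int);im=robot.read_camera('side')
for v in(250,254,258): print(v,[tuple(int(c) for c in im[v,u0[0]-32+k]) for k in(13,14,15,16,17,18)],[tuple(int(c) for c in im[v,u0[0]-32+k]) for k in range(42,47)])
t=np.linspace(0,2*np.pi,72)
def lim(x,r,z0): return np.array([proj('side',W(p,(x,g[1]+r*np.cos(a),z0+r*np.sin(a)))) for a in t])
for h in(50,53,56,59):
    B=lim(g[0]+h,30.3,99.5);S=lim(g[0]+h-90,30.3,99.5);C=lim(g[0]+h-112,21,99.5)
    k=u0[0]-32
    # column at rows 250,258 of visible (lower-left / camera-facing) arcs
    f=lambda A,v,l:(lambda q:(q.min() if l else q.min()))(A[np.abs(A[:,1]-v)<1.2][:,0])-k
    print(h,[f(B,v,1).round(1) for v in(250,254,258)],[f(S,v,0).round(1) for v in(250,254,258)],'S other',[ (S[np.abs(S[:,1]-v)<1.2][:,0].max()-k).round(1) for v in(250,254,258)],'C',(C[:,0].max()-k).round(1))
for q in((-58,-38,92),(-58,-132,92),(-58,-38,60)): print(proj('side',W(p,q))-[u0[0]-32,0])
"
```

```text
tcp stove [  6.29312331 -84.63880755]
250 [(105, 113, 117), (116, 121, 123), (149, 149, 154), (131, 98, 86), (114, 52, 27), (113, 48, 19)] [(134, 62, 28), (132, 61, 28), (143, 98, 81), (168, 169, 173), (165, 168, 173)]
254 [(104, 111, 116), (106, 111, 113), (115, 111, 112), (90, 50, 37), (90, 41, 18), (90, 41, 19)] [(109, 47, 18), (113, 64, 51), (138, 134, 136), (143, 146, 150), (139, 142, 145)]
258 [(78, 80, 79), (95, 96, 99), (93, 84, 82), (74, 39, 25), (73, 31, 12), (72, 30, 9)] [(84, 37, 15), (91, 61, 51), (106, 107, 111), (107, 109, 113), (107, 108, 111)]
50 [np.float64(14.5), np.float64(14.1), np.float64(13.9)] [np.float64(45.7), np.float64(45.1), np.float64(44.8)] S other [np.float64(47.7), np.float64(47.7), np.float64(47.3)] C 54.7
53 [np.float64(13.4), np.float64(13.1), np.float64(12.9)] [np.float64(44.7), np.float64(44.1), np.float64(43.8)] S other [np.float64(46.7), np.float64(46.7), np.float64(46.3)] C 53.7
56 [np.float64(12.4), np.float64(12.0), np.float64(11.9)] [np.float64(43.6), np.float64(43.0), np.float64(42.7)] S other [np.float64(45.7), np.float64(45.7), np.float64(45.3)] C 52.6
59 [np.float64(11.4), np.float64(11.0), np.float64(10.9)] [np.float64(42.5), np.float64(42.0), np.float64(41.7)] S other [np.float64(44.7), np.float64(44.7), np.float64(44.3)] C 51.6
[ 52.14368377 266.941951  ]
[ 56.50406426 252.42676099]
[ 51.78827015 276.75153171]
```

```bash
python3 -c "
from h import *
p=np.array([.5387,.0552,-.125])
im0=cv2.imread('pics/side0.png').astype(int);im=robot.read_camera('side').astype(int)
def ext(m,v,u0): 
    r=np.nonzero(m[v,u0-28:u0+28])[0]; return (r.min()+u0-28,r.max()+u0-28)
for name,I,z,f in(('spent',im0,49.5,lambda I:(I[...,2]-I[...,0]>70)),('fresh',im,99.5,lambda I:(I[...,0]-I[...,2]>45))):
    m=f(I)
    for dz in(-8,0,8,14):
        a=W(p,(9-10,-85+np.sqrt(30.3**2-dz**2),z+dz));u,v=proj('side',a)
        l,r=ext(m,int(round(v)),int(round(u)))
        # invert u -> stove x on that near-side line
        from scipy.optimize import brentq
        X=lambda uu:brentq(lambda x:proj('side',W(p,(x,-85+np.sqrt(30.3**2-dz**2),z+dz)))[0]-uu,-150,150)
        print(name,dz,l,r,'base x',round(X(l-.5),1),'shoulder x',round(X(r+.5),1))
"
```

```text
spent -8 308 321 base x 18.8 shoulder x -22.7
spent 0 295 322 base x 57.5 shoulder x -25.7
spent 8 295 322 base x 57.7 shoulder x -25.3
spent 14 295 322 base x 58.2 shoulder x -24.8
fresh -8 298 323 base x 49.0 shoulder x -27.4
fresh 0 297 323 base x 51.8 shoulder x -27.4
fresh 8 297 323 base x 52.0 shoulder x -27.0
fresh 14 297 324 base x 52.5 shoulder x -29.4
```

Call:
arm_command:
  increments: "0.5 2 -0.5 5 0;0.5 2 -0.5 15 0;0.5 2 -0.5 25 0;0.5 2 -0.5 33 0;0.5 2 -0.5 36 0"

```text
t: 34.8
tool_pos: [0.5347, -0.0286, 0.0817]
orientation: [-3.135, 0.195, 0.004]
force: [-0.9, -0.3, -1.8]
opening: 0.0602
gripper_force: 35.0
```

Call:
arm_command:
  increments: "0.5 0 0 2 0;0.5 0 0 5 0;0.5 0 0 8 0;0.5 0 0 10 0;0.5 0 0 10 0"

```text
t: 35.3
tool_pos: [0.5357, -0.0288, 0.0734]
orientation: [-3.135, 0.195, 0.001]
force: [0.5, -0.0, -2.2]
opening: 0.0601
gripper_force: 35.0
```

Call:
arm_command:
  increments: "0.5 0 0 1 0;0.5 0 0 2 0;0.5 0 0 2 0"

```text
t: 35.6
tool_pos: [0.5358, -0.0288, 0.0716]
orientation: [3.136, -0.195, -0.0]
force: [-0.1, 0.2, -1.5]
opening: 0.0605
gripper_force: 35.0
```

Call:
arm_command:
  increments: "0.5 0 0 1 0;0.5 0 0 2 0;0.5 0 0 2 0"

```text
t: 35.9
tool_pos: [0.5357, -0.0288, 0.0694]
orientation: [-3.136, 0.195, 0.001]
force: [0.6, -0.1, -1.7]
opening: 0.0601
gripper_force: 35.0
```

Call:
arm_command:
  increments: "0.5 0 0 0.5 0;0.5 0 0 1 0;0.5 0 0 1 0"

```text
t: 36.2
tool_pos: [0.5359, -0.0288, 0.0691]
orientation: [3.136, -0.195, 0.0]
force: [-3.2, 0.0, 4.2]
opening: 0.0598
gripper_force: 35.0
```

Call:
arm_command:
  increments: "0.33 0 0 0 0;0.3 0 0 0 0;0.25 0 0 0 0;0.2 0 0 0 0;0.2 0 0 0 0"
  grip_force: 10

```text
t: 36.7
tool_pos: [0.5359, -0.0288, 0.0686]
orientation: [3.136, -0.195, 0.0]
force: [-0.3, 0.4, 0.0]
opening: 0.0744
gripper_force: 0.0
```

Call:
arm_command:
  increments: "0.2 0 0 -10 0;0.2 0 0 -40 0;0.2 0 0 -85 0;0.2 0 0 -130 0;0.2 0 0 -175 0"

```text
t: 37.2
tool_pos: [0.5355, -0.0287, 0.2462]
orientation: [3.136, -0.195, 0.001]
force: [1.8, 0.1, -0.2]
opening: 0.0746
gripper_force: 0.0
```

Call:
arm_command:
  increments: "1 0 0 -30 0;1 0 0 -40 0;1 0 0 -40 0"

```text
t: 37.5
tool_pos: [0.5367, -0.0289, 0.2858]
orientation: [3.135, -0.195, 0.006]
force: [0.0, -0.6, -0.7]
opening: 0.0554
gripper_force: 0.0
```

```bash
python3 -c "
from h import *
from scipy.optimize import least_squares as LS
p=np.array([.5387,.0552,-.125]);s=robot.read_state();print(s['t'],s['tool_pos'],s['opening'],inv(p,s['tool_pos']))
im0=cv2.imread('pics/side0.png').astype(int);im=robot.read_camera('side').astype(int);tp=robot.read_camera('top').astype(int)
for name,I,f in(('spent',im0,lambda I:(I[...,2]-I[...,0]>70)),('fresh',im,lambda I:(I[...,0]-I[...,2]>45))):
  for dz in(2,8):
    u,v=proj('side',W(p,(-1,-55,49.5+dz)));u,v=int(u),int(round(v));r=np.nonzero(f(I)[v,u-28:u+28])[0];print(name,v,r.min()+u-28,r.max()+u-28,I[v,r.max()+u-29:r.max()+u-25,[0]].tolist(),I[v,r.max()+u-29:r.max()+u-25,2].tolist())
t0=cv2.imread('pics/top0.png').astype(int)
for name,I,f in(('spent',t0,lambda I:(I[...,2]-I[...,0]>70)),('fresh',tp,lambda I:(I[...,0]-I[...,2]>45))):
  u,v=proj('top',W(p,(0,-85,80))).astype(int);m=f(I)[v-30:v+30,u-25:u+25];ys,xs=np.nonzero(m);print(name,len(ys),ys.min()+v-30 if len(ys) else 0,ys.max()+v-30 if len(ys) else 0)
a=cv2.resize(tp[v-40:v+40,u-40:u+40].astype(np.uint8),(400,400),interpolation=cv2.INTER_CUBIC);b=cv2.resize(im[205:285,265:345].astype(np.uint8),(400,400),interpolation=cv2.INTER_CUBIC)
cv2.imwrite('pics/l5.png',np.hstack([a,b]))
rows=[]
for th in np.linspace(1.75,0,21): rows.append((th,87-120*np.cos(th)+31*np.sin(th)+7.5,62+120*np.sin(th)+31*np.cos(th)+25))
for r in rows: print('%.2f %.1f %.1f'%r)
"
```

```text
37.5 [ 0.53673427 -0.02890998  0.28582325] 0.05538607300259342 [  8.53599403 -83.69880741]
spent 275 295 322 [[27, 51, 104, 103]] [134, 126, 109, 106]
spent 273 295 322 [[32, 52, 117, 120]] [150, 145, 123, 122]
fresh 275 297 322 [[79, 80, 85, 101]] [13, 18, 47, 106]
fresh 273 297 322 [[88, 89, 93, 115]] [17, 18, 48, 120]
spent 392 214 250
fresh 141 217 242
1.75 146.4 199.6
1.66 136.4 203.7
1.57 126.0 206.9
1.49 115.4 209.2
1.40 104.7 210.5
1.31 93.8 210.9
1.23 83.0 210.4
1.14 72.3 208.9
1.05 61.7 206.5
0.96 51.4 203.2
0.88 41.4 199.0
0.79 31.8 193.9
0.70 22.7 188.0
0.61 14.1 181.4
0.53 6.2 174.0
0.44 -1.1 165.9
0.35 -7.6 157.3
0.26 -13.3 148.1
0.18 -18.3 138.4
0.09 -22.3 128.4
0.00 -25.5 118.0
```

The fresh can is in the bay: its shoulder edge in the side view is within 2 mm of where the spent one lay, which puts its middle about 9 mm behind home. The cover leans back to about 1.75 rad. I'll go behind it and push it shut along its arc.

Call:
arm_command:
  increments: "1 35 0 0 0;1 80 0 0 0;1 125 0 0 0;1 150 0 0 0;1 157 0 0 0"

```text
t: 38.1
tool_pos: [0.692, -0.0484, 0.2788]
orientation: [-3.135, 0.195, 0.01]
force: [-0.0, -0.0, 0.9]
opening: 0.007
gripper_force: 0.0
```

Call:
arm_command:
  increments: "1 0 0 10 0;1 0 0 35 0;1 0 0 60 0;1 0 0 80 0;1 0 0 86 0"

```text
t: 38.6
tool_pos: [0.6883, -0.0477, 0.1932]
orientation: [-3.135, 0.195, 0.01]
force: [0.7, -0.1, -0.4]
opening: 0.0004
gripper_force: 0.0
```

Call:
arm_command:
  increments: "1 0 0 0 0;1 0 0 0 0"

```text
t: 38.8
tool_pos: [0.6916, -0.0482, 0.1988]
orientation: [3.135, -0.195, 0.002]
force: [-0.4, 0.3, 0.2]
opening: 0.0003
gripper_force: 0.0
```

```bash
python3 -c "
from h import *
p=np.array([.5387,.0552,-.125]);s=robot.read_state();print(s['t'],s['tool_pos'],s['force'],s['opening'],inv(p,s['tool_pos']))"
```

```text
38.8 [ 0.69157954 -0.04816088  0.19882788] [-0.36937987  0.27856461  0.16297348] 0.0002699445832980877 [164.57321103 -83.49420492]
```

Call:
arm_command:
  increments: "1 -10 0 0 0;1 -20 0 0 0;1 -30 0 -4 0;1 -41 0 -7 0;1 -51 0 -9 0"

```text
t: 39.3
tool_pos: [0.6411, -0.0419, 0.2084]
orientation: [3.135, -0.195, 0.004]
force: [0.9, -0.1, -1.2]
opening: 0.0005
gripper_force: 0.4
```

Call:
arm_command:
  increments: "1 -11 0 -1 0;1 -22 0 -1.5 0;1 -32 0 -1 0;1 -43 0 1 0;1 -54 0 4 0"

```text
t: 39.8
tool_pos: [0.5874, -0.0352, 0.204]
orientation: [3.135, -0.195, 0.004]
force: [0.3, 0.2, -0.5]
opening: 0.0003
gripper_force: 0.4
```

```bash
python3 -c "
from h import *
p=np.array([.5387,.0552,-.125]);s=robot.read_state();print(s['t'],s['tool_pos'],s['force'],inv(p,s['tool_pos']))"
```

```text
39.8 [ 0.58739579 -0.03522524  0.20397205] [ 0.25879013  0.23945413 -0.54980456] [ 59.58959142 -83.6485813 ]
```

Call:
arm_command:
  increments: "1 -10 0 3.5 0;1 -20 0 8 0;1 -29.5 0 13 0;1 -38.5 0 19 0;1 -47 0 26 0"

```text
t: 40.3
tool_pos: [0.5408, -0.0294, 0.1777]
orientation: [3.135, -0.195, 0.004]
force: [1.2, -0.0, 0.5]
opening: 0.0006
gripper_force: 0.3
```

Call:
arm_command:
  increments: "1 -8 0 7.5 0;1 -15 0 16 0;1 -21.5 0 24.5 0;1 -27 0 34 0;1 -32 0 43.5 0"

```text
t: 40.8
tool_pos: [0.5086, -0.0254, 0.1324]
orientation: [3.136, -0.195, 0.0]
force: [-0.2, -0.8, 0.7]
opening: 0.001
gripper_force: 0.2
```

Call:
arm_command:
  increments: "1 -4 0 10 0;1 -6.5 0 16 0;1 -6.5 0 18 0;1 -6.5 0 19 0;1 -6.5 0 19 0"

```text
t: 41.3
tool_pos: [0.5029, -0.0246, 0.1177]
orientation: [3.135, -0.195, 0.001]
force: [-17.7, 1.4, 34.9]
opening: 0.0006
gripper_force: 17.3
```

```bash
python3 -c "
from h import *
p=np.array([.5387,.0552,-.125]);s=robot.read_state();print(s['t'],s['tool_pos'],s['force'],inv(p,s['tool_pos']))"
```

```text
41.3 [ 0.50294818 -0.02463235  0.11767403] [-17.65794548   1.42341459  34.86286637] [-25.5197975  -83.66682496]
```

The cover is at its stop: fingertips at 92.7 mm with 35 N. Backing off, then the lever.

Call:
arm_command:
  increments: "1 0 0 -4 0;1 0 0 -15 0;1 0 0 -35 0;1 -25 0 -45 0;1 -60 0 -45 0"

```text
t: 41.8
tool_pos: [0.4444, -0.0175, 0.1613]
orientation: [3.135, -0.195, 0.005]
force: [-0.3, 0.4, 0.8]
opening: 0.0004
gripper_force: 0.0
```

Call:
arm_command:
  increments: "1 -20 0 0 0;1 -40 0 0 0;1 -49 0 0 0;1 -49 0 0 0;1 -49 0 0 0"

```text
t: 42.3
tool_pos: [0.3952, -0.0112, 0.1595]
orientation: [3.135, -0.195, 0.002]
force: [0.1, -0.1, 0.3]
opening: -0.0
gripper_force: 0.0
```

```bash
python3 -c "
from h import *
p=np.array([.5387,.0552,-.125]);s=robot.read_state();print(s['t'],s['tool_pos'],s['force'],inv(p,s['tool_pos']))
I=robot.read_camera('side').astype(int);T=robot.read_camera('top').astype(int)
for n,im in(('side',I),('top',T)):
    m=((im[...,2]-im[...,1]>90)&(im[...,2]-im[...,0]>90));q=proj(n,W(p,(-132,-85,75))).astype(int)
    ys,xs=np.nonzero(m[q[1]-18:q[1]+18,q[0]-18:q[0]+18]);print(n,q,len(xs),xs.mean()+q[0]-18 if len(xs) else 0,ys.mean()+q[1]-18 if len(xs) else 0)
for zz in(203,93): print(proj('side',W(p,(118 if zz>100 else -54,-85,zz))))
q=proj('side',W(p,(0,-40,85))).astype(int);print(q,I[q[1],q[0]-20:q[0]+20:4].tolist())
"
```

```text
42.3 [ 0.39519641 -0.01124992  0.15953764] [ 0.13701386 -0.11531519  0.29738413] [-134.09929983  -83.82272864]
side [360 267] 25 361.4 265.8
top [293 279] 0 0 0
[276.0866882  219.63547227]
[334.03023176 259.08698752]
[313 266] [[158, 169, 176], [158, 170, 176], [160, 171, 177], [157, 169, 175], [159, 172, 178], [159, 170, 177], [158, 171, 176], [158, 170, 177], [159, 170, 177], [159, 171, 177]]
```

Call:
arm_command:
  increments: "1 -1 0 10 0;1 -1 0 25 0;1 -1 0 38 0;1 -1 0 45 0;1 -1 0 48 0"

```text
t: 42.9
tool_pos: [0.392, -0.0108, 0.11]
orientation: [-3.135, 0.195, 0.007]
force: [-9.3, 0.6, 12.1]
opening: 0.0004
gripper_force: 5.8
```

Call:
arm_command:
  increments: "1 0 0 4 0;1 -1 0 8 0;1 -2 0 12 0;1 -2 0 16 0;1 -2 0 20 0"

```text
t: 43.4
tool_pos: [0.3913, -0.0107, 0.0909]
orientation: [-3.135, 0.195, 0.001]
force: [-2.3, -0.3, 4.0]
opening: 0.0003
gripper_force: 1.9
```

```bash
python3 -c "
from h import *
p=np.array([.5387,.0552,-.125]);s=robot.read_state();print(s['t'],s['tool_pos'],s['force'],inv(p,s['tool_pos']))
im=robot.read_camera('side').astype(int);m=((im[...,2]-im[...,1]>90)&(im[...,2]-im[...,0]>90));ys,xs=np.nonzero(m[250:300,340:385]);print(len(xs),xs.mean()+340,ys.mean()+250)
for z in(78,60,44):print(proj('side',W(p,(-135,-75,z))))"
```

```text
43.4 [ 0.39130044 -0.01074361  0.09087223] [-2.2634924  -0.33055811  4.01688806] [-138.02799827  -83.80610041]
14 362.14285714285717 272.92857142857144
[361.01728398 267.79392584]
[360.69413407 273.23704218]
[360.40932867 278.03428608]
```

Call:
arm_command:
  increments: "1 0 0 5 0;1 0 0 10 0;1 1 0 15 0;1 2 0 20 0;1 2 0 22 0"

```text
t: 43.95
tool_pos: [0.3941, -0.0111, 0.0703]
orientation: [3.136, -0.195, 0.0]
force: [-13.0, 2.1, 32.5]
opening: 0.0006
gripper_force: 17.0
```

Call:
arm_command:
  increments: "1 1 0 1 0;1 1 0 2 0;1 1 0 3 0;1 1 0 3 0"

```text
t: 44.35
tool_pos: [0.3947, -0.0112, 0.0696]
orientation: [3.135, -0.194, -0.002]
force: [-25.9, 3.4, 49.7]
opening: 0.0006
gripper_force: 27.9
```

Force rising at tip height about 45 mm means the lever is at its lower stop. Lifting off and checking.

Call:
arm_command:
  increments: "1 0 0 -4 0;1 0 0 -10 0;1 0 0 -30 0;1 0 0 -60 0;1 0 0 -100 0"

```text
t: 44.85
tool_pos: [0.3931, -0.0109, 0.1652]
orientation: [-3.135, 0.195, 0.006]
force: [0.3, -0.1, -0.3]
opening: 0.0007
gripper_force: 0.0
```

Call:
arm_command:
  increments: "1 0 40 -20 0;1 0 85 -40 0;1 0 130 -50 0;1 0 175 -50 0;1 0 210 -50 0"

```text
t: 45.35
tool_pos: [0.3682, -0.2222, 0.2166]
orientation: [3.134, -0.196, 0.002]
force: [-0.4, -0.3, -0.7]
opening: 0.0006
gripper_force: 0.0
```

```bash
python3 -c "
from h import *
p=np.array([.5387,.0552,-.125]);s=robot.read_state();print(s['t'],s['tool_pos'],s['force'])
im=robot.read_camera('side');tp=robot.read_camera('top')
m=((im[...,2].astype(int)-im[...,1]>90)&(im[...,2].astype(int)-im[...,0]>90));ys,xs=np.nonzero(m[250:300,340:385]);print(len(xs),xs.mean()+340,ys.mean()+250)
a=cv2.resize(tp[150:350,200:500],(480,320),interpolation=cv2.INTER_AREA);a=cv2.resize(tp[170:300,200:330],(400,400),interpolation=cv2.INTER_CUBIC);b=cv2.resize(im[225:325,270:370],(400,400),interpolation=cv2.INTER_CUBIC)
c=cv2.resize(tp[120:320,200:560],(360,200));d=cv2.resize(im[160:360,200:440],(240,200))
cv2.imwrite('pics/fin.png',np.vstack([np.hstack([a,b]),np.hstack([c,d,np.zeros((200,200,3),np.uint8)])]))"
```

```text
45.35 [ 0.36823806 -0.22216579  0.2166172 ] [-0.44693156 -0.34954858 -0.74774413]
23 360.2608695652174 278.0
```

View pics/fin.png

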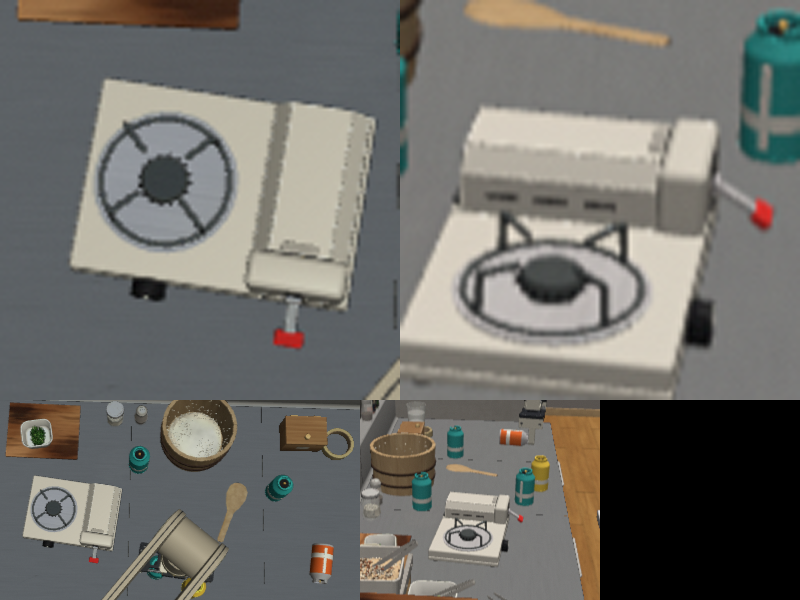

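The cover is shut and level with the housing (side crop (590,150)). The lever stays down (red tip at (763,213), which matches the 44 mm height). The spent can lies clear at the right (lower crop (320,562)), and the bystanders have not moved. Handing in.

```bash
python3 -c "
from plant import robot
print(robot.close_job())"
```

```text
the job is handed in; nothing more can be done
None
```

I handed the job in at about 45 s: the spent cartridge lies clear on the worktop, the fresh one is in the bay (notch up when regripped, collar to the front), the cover is shut and the lever stays down; along the way the fresh can brushed the housing once, and the cartridge being fully home is inferred from the lever, since the cover hides it.

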